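# Lock the test plug into the pump's cam-and-groove coupler

## Robot

A 7-joint arm with a two-finger parallel gripper is mounted at the origin on the work surface. World frame = base frame: x ahead of the robot, y to its left, z up, the work surface at z = 0. Lengths are in mm, angles in rad, forces in N, time in s.
With the tool pointing down it reaches from about 425 to 950 mm from the base axis. Payload 16.7 kg.
Tool frame: the origin (TCP) lies between the finger pads; the fingertips stand 11 mm ahead of it and the grasp point (between the pads) lies 8 mm behind it; z points along the fingers, x is the direction in which the jaws open and shut, and the axes are right-handed (so a half turn about z gives the same grasp; the last joint's range is limited). The gripper opens to 94 mm and grips with 3 to 60 N. Pads are 16 mm wide; open, the fingers measure 119 mm over their backs; the gripper's body (75 mm by 177 mm) begins 78 mm behind the grasp point.
Start: joints at [-1.335, 0.426, 0.074, 1.606, -0.034, 1.111, -0.067], TCP at [253.378, 625.599, 216.467] pointing down, gripper open.
Joint ranges: [-2.85, 2.85], [-0.5, 2.14], [-1.23, 1.37], [0.21, 2.46], [-1.02, 4.16], [0.16, 2.05], [-2.73, 2.73]. Speed limits (rad/s): [1.89, 1.89, 2.39, 2.39, 3.01, 3.01, 3.01].

## Interface

Orientations are given as a unit quaternion [x, y, z, w].
In Python, from cell import observe, snapshot, camera_model, job_done, find_in, cut_out, place_of gives the robot as it stands. The module is installed in compiled form; this text tells all that it offers.
- The arm moves only by the tool servo_tool, never from a script. Its argument "series" is a list of rows, each a list of 3 entries, a list of its own where there are three numbers: the shift along the tool's x, y, z in cm, then the turn, a rotation vector about the tool's x, y, z in degrees, then the opening, from 0 (shut) to 1 (fully open). In form: [[[dx, dy, dz], [wx, wy, wz], claw], ...]. A call has 1 to 5 rows; each row is the pose to reach, as a shift and turn from the pose commanded when the call began, along the tool's axes at that moment; what a row does not reach only later rows make up. A row lasts 1/8 s, in which the tool goes at most 62.5 mm and 10.7 degrees, less where a joint would pass 70% of its speed; a pose out of reach is approached as far as the arm can. A call with a gripper value outside its range is refused whole. The fingers move at their own pace and stop on an object; "squeeze" is the grip in N (left out, the last holds). Time passes only in rows, so rows that repeat a pose let the fingers close. It gives the time, the measured TCP pose, the force and the opening at its end, in the units of the state.
- observe(): the state, without advancing time (a new reading comes with each control period).
- snapshot(name): name is "side" or "top" or "wrist"; returns the picture (420x560x3 uint8, red, green, blue); there is no depth.
- camera_model(name): a dict with "fx", "fy", "cx", "cy" (pixels), "world_from_camera" (4x4, takes a point from camera to world coordinates). Camera axes: x right, y up, looking along -z (the intrinsics and any distortion apply to the point x, -y, -z); pixel columns grow to the right and rows downward; lengths in mm; the calibration is good to about 2 mm. The wrist camera is an equidistant fisheye: a pixel r from the principal point sees the ray r / f radians off the axis. A picture is of the moment at which its call begins: read the wrist's pose just before it. camera_model takes no time and is no camera call; for the wrist camera it gives the pose at the moment of the call.
- job_done(): hands the job in, once; it reports no verdict.
Trained networks look in the newest picture that a camera, given by its name, has taken for a name from the list of things; names that differ only in an ending like _2 or _b are one class to them, and where a whole thing is asked for, a point or a joint stands for the part that bears it (a point fixed in the world has none). Each returns a list of dicts, best first, with "p" (0 to 1); they miss things now and then, are a little off and sometimes report something else, mostly with a low value. They report only what shows in the picture. A call takes as long as a camera call. They do not tell look-alikes from the thing itself.
- find_in(camera, target): "box" ([left, top, right, bottom] in pixels, round what is visible of it).
- cut_out(camera, target): "region" (420x560 bool, what is visible of it) and "box" ([left, top, right, bottom] in pixels, round what is visible of it).
- place_of(camera, target): "location" ([column, row] in pixels: a listed point, or the origin of a listed thing).
The state is a dict: "clock": time; "joints": joint angles; "joint_velocities": joint speeds; "joint_efforts": joint torques, N m; "ee_pos": TCP position; "eef_rot": TCP orientation; "wrist_force": force on the tool from outside, world axes, zero at the start; "moment": the same for the moment, N m; "opening": finger opening in mm.
Only numpy, scipy, OpenCV 4.12 (cv2) and the standard library are available. Lean on these libraries where they do the work, as an engineer would, in place of code of your own. Each camera call takes 0.05 s, during which the arm holds its last target.

## Task

Plug the pump's outlet for its pressure test: fit the steel test plug into the upright cam-and-groove coupler and press it down onto its seal, firmly but without ramming the rim or crushing the seal, until it is fully home. Then swing both brass cam arms down together, neither running ahead of the other and neither forced, until both lie flat along the coupler and the plug is locked. Let go, and leave everything else on the bench where it is.

Things in the scene. Friction and masses are not known exactly. Their poses are not given: they have to be found in the camera images.
- coupler_mouth (a point): Centre of the open mouth of the aluminium coupler upright on the pump's outlet, 213 mm above the bench. z up along its axis, +y towards the left cam arm, -y the right one, +x along the pump to its motor. Bore 33.6 mm wide with a sharp edge and a flat rim; outside 46 mm at the rim, 42 mm below; small pivot cheeks on the y sides, 51 mm over both.
- pump: Bolted-down bench pump, blue and cream: coupler, outlet and round casing on one upright axis, the blue motor behind (+x). Origin on the bench under the coupler, same axes as the mouth; yaw within 0.35 rad. 160 mm wide, from x = -100 to 270 mm. Beside the coupler everything is lower than 150 mm above the bench; the motor is 140 mm high.
- seal: Stiff black rubber disc in the bottom of the bore, origin 3 mm below its top. The plug first touches it 4 mm short of home, then must be pressed: about 5 N at first, rising to 18 N at full depth, where the seal is solid and the force climbs at once. Over 50 N on the rim or seal spoils them. It grips: after letting go, the plug rises again by only about 1 mm.
- plug_center (a point): Centre of the loose steel test plug, half-way up its 50 mm height; z up. It stands on its foot. Lower 30 mm round and grooved, 32 mm in diameter, foot bevelled 0.6 mm; upper 20 mm a hexagon 34 mm across flats, one pair of flats facing along its x and -x axes. 0.15 to 0.3 kg. Home: its centre 4 mm below the mouth, its hexagon 1 mm above the rim. Any turn about its axis will do; the metal is greased.
- cam_left (a joint): Angle (rad) of the brass cam arm on the coupler's +y side. 0: level, pointing out; positive: swung down; 1.6: stop, hanging straight down along the coupler. Starts at -0.3 to 0.2. Stiff hinge (0.1 N m): it stays where left. From 0.5 its cam enters the plug's groove and draws the plug down the last millimetre; if the plug is over 2 mm short of home it jams near 0.7. Past 1.45 it is locked over centre.
- cam_right (a joint): The same for the brass cam arm on the coupler's -y side: 0 level and pointing out, positive swung down, 1.6 at its stop, hanging straight down along the coupler. About 10 N at the middle of an arm moves it; more than 60 N on an arm bends it.
- cam_left_tip (a point): On the outer (at 0 rad: upper) face of the left arm, 55 mm out from its pivot. The pivot lies 20 mm from the coupler's axis, 8 mm below the mouth. The arm is a bar 10 mm wide, 5 mm thick, reaching 60 mm from the pivot, its outer face 7.5 mm off the line through the pivot. The thin ring at its end is only for looks. Hanging down, both arms measure 55 mm over their outer faces.
- cam_right_tip (a point): The same point on the right arm. Arms pushed down from above at 35 to 45 mm from the coupler's axis swing to about 45 to 60 degrees; the rest of the swing is an inward squeeze of both towards the coupler, 15 to 45 mm below their pivots.
- large_plug: Bystander: a black plastic plug of the next sizes up, 48 mm in diameter, 71 mm high, hexagon 51 mm; too large for the coupler. Origin under its foot.
- grease_tin: Bystander: a tin with a yellow label, 56 mm in diameter, 60 mm high, standing. Origin under its foot.
- dust_cap: Bystander: an open red plastic cap, 46 mm in diameter, 30 mm high. Origin under its foot.
- wrench: Bystander: a steel wrench 170 mm long lying flat on the bench behind the plugs.
- screwdriver: Bystander: a screwdriver lying on the bench to the left of the pump.
- spare_seal: Bystander: a black rubber ring, 44 mm in diameter, 6 mm high, lying to the left of the pump.
Not all that is in view belongs to the job. Several things look just like the part that bears plug_center: the one meant starts farthest from the robot's base.

How it is judged (in metres and radians):
On the way:
1. the plug stands upright in the coupler, pressed home on its seal (within about 0.8 mm), while both cam arms are still up (z of plug_center in the frame of coupler_mouth between -0.0065 and -0.0031 m and horizontal distance between plug_center and coupler_mouth below 0.0025 m and angle between plug_center's own z axis and vertical below 0.05 rad and value of joint each of cam_left, cam_right below 0.55 rad), for 0.2 s.
At the end, for the whole second after the job is handed in: The test plug sits upright in the coupler within about 1.3 mm of fully home, and both cam arms are swung down flat along the coupler, within 0.12 rad (7 degrees) of their stops; nothing is held and all is at rest (z of plug_center in the frame of coupler_mouth between -0.0065 and -0.0026 m and horizontal distance between plug_center and coupler_mouth below 0.0025 m and angle between plug_center's own z axis and vertical below 0.05 rad and value of joint each of cam_left, cam_right above 1.48 rad and linear speed of seal below 0.02 m/s); the robot touches nothing.
It fails at once if the plug is forced against the coupler's rim or onto its seal with more than about 50 N (contact force between plug and seal above 50 N or (contact force between plug and pump above 60 N and value of joint each of cam_left, cam_right below 0.5 rad)).
It fails at once if a cam arm is pushed with more than 60 N (it bends) (contact force between any of the fingers, the arm and cam_left above 60 N or contact force between any of the fingers, the arm and cam_right above 60 N).
It fails at once if one cam arm is swung more than about 0.6 rad (35 degrees) ahead of the other ((value of joint cam_left above 0.7 rad and value of joint cam_right below 0.2 rad) or (value of joint cam_left above 0.9 rad and value of joint cam_right below 0.4 rad) or (value of joint cam_left above 1.1 rad and value of joint cam_right below 0.6 rad) or (value of joint cam_left above 1.3 rad and value of joint cam_right below 0.8 rad) or (value of joint cam_left above 1.5 rad and value of joint cam_right below 1 rad) or (value of joint cam_right above 0.7 rad and value of joint cam_left below 0.2 rad) or (value of joint cam_right above 0.9 rad and value of joint cam_left below 0.4 rad) or (value of joint cam_right above 1.1 rad and value of joint cam_left below 0.6 rad) or (value of joint cam_right above 1.3 rad and value of joint cam_left below 0.8 rad) or (value of joint cam_right above 1.5 rad and value of joint cam_left below 1 rad)).
It fails at once if a bystander is shoved more than 25 mm from its place (distance of any of large_plug, grease_tin, dust_cap, wrench, screwdriver, spare_seal from where it was at the start of the episode above 0.025 m).
It also fails if it takes over 70 s, if anything falls off the work surface, if the arm or the gripper's body presses on something with over 40 N, if the wrist force passes 120 N, or if a joint passes its speed limit or range.

## Working session

There is one attempt and no reset: what is moved stays moved. The work goes in short steps, Python scripts to look and compute and a tool call to move; the robot and the scene stay as the last step left them, time stands still between calls to the robot, and variables do not carry over. Pictures are saved under pics/ and viewed, and the job is handed in when it is done.

Besides the shell and the picture viewer there is one more tool, called after "Call:" as a command line: name --argument value ..., lists and objects as JSON in quotes. servo_tool: Moves the arm, as the interface text tells. Its arguments: {"type":"object","properties":{"series":{"type":"array"},"squeeze":{"type":"number"}},"required":["series"]}

```bash
ls; mkdir -p pics; python3 - <<'E'
from cell import *
import cv2,numpy as np
s=observe(); print(s)
for n in ["side","top","wrist"]:
    im=snapshot(n); cv2.imwrite(f"pics/{n}0.png",im[:,:,::-1])
    m=camera_model(n); print(n,{k:(np.round(v,3).tolist()) for k,v in m.items()})
E
```

```text
pics
{'clock': 0.0, 'joints': array([-1.3355099 ,  0.42673519,  0.07387071,  1.60661183, -0.03412559,
        1.11079073, -0.06711314]), 'joint_velocities': array([-0.00022727,  0.00121171,  0.00104894, -0.00013978, -0.0001082 ,
        0.00057551,  0.00029081]), 'joint_efforts': array([ 2.94168185e-04, -9.35839248e+01,  3.66711907e+00, -4.54167831e+01,
       -4.87848523e-02,  2.04144797e-02,  1.05683766e-04]), 'ee_pos': array([253.2412492 , 625.23448216, 215.77194117]), 'eef_rot': array([ 8.29285703e-01,  5.58824489e-01, -5.09193890e-04,  3.91799654e-04]), 'wrist_force': array([-0.55643314,  0.09158932,  0.62083681]), 'moment': array([ 0.0149816 , -0.01609957,  0.01522673]), 'opening': 94.27579286770398}
side {'fx': 422.34, 'fy': 422.34, 'cx': 274.714, 'cy': 208.04, 'world_from_camera': [[0.818, 0.295, -0.493, 28.295], [-0.575, 0.417, -0.704, -689.887], [-0.002, 0.86, 0.511, 670.296], [0.0, 0.0, 0.0, 1.0]]}
top {'fx': 511.702, 'fy': 511.702, 'cx': 285.289, 'cy': 199.63, 'world_from_camera': [[-0.005, 0.985, -0.174, 303.86], [-1.0, -0.006, -0.004, 54.716], [-0.005, 0.174, 0.985, 1579.928], [0.0, 0.0, 0.0, 1.0]]}
wrist {'fx': 325.192, 'fy': 325.192, 'cx': 273.028, 'cy': 213.494, 'world_from_camera': [[0.375, -0.902, -0.214, 192.203], [0.927, 0.365, 0.088, 649.821], [-0.001, -0.231, 0.973, 384.129], [0.0, 0.0, 0.0, 1.0]]}
```

View pics/side0.png

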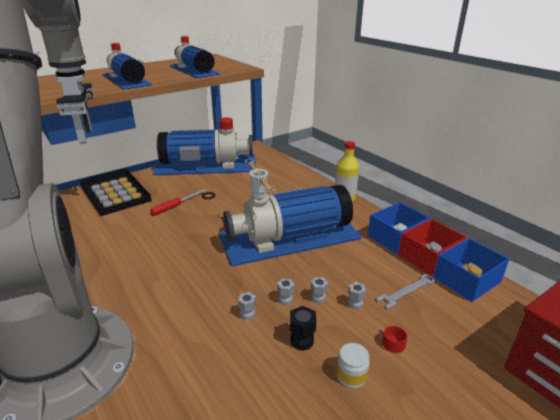

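View pics/top0.png

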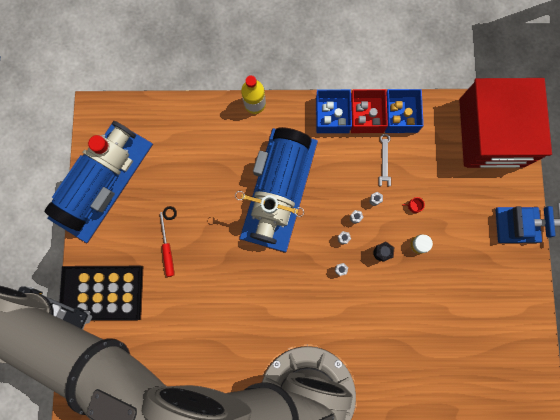

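View pics/wrist0.png

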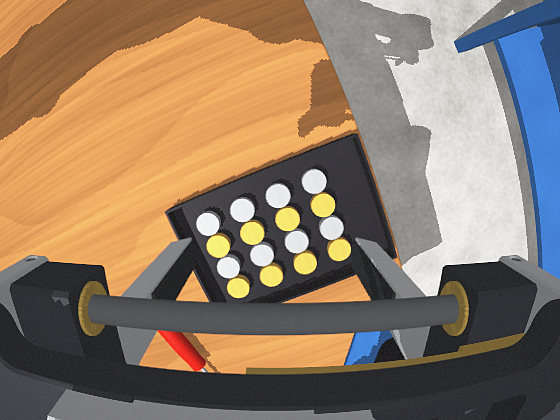

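The side view shows four identical steel plugs at (247,305), (286,291), (319,289) and (356,294). In the top view they are at (342,270), (344,238), (357,216) and (376,198). The coupler mouth is near (269,204) in top and (259,174) in side, with both cam arms up. Next I'll get positions.

```bash
cat > h.py <<'E'
import numpy as np,cv2
from cell import *
def ray(cam,px,m=None):
    m=m or camera_model(cam); T=np.array(m["world_from_camera"])
    u=(px[0]-m["cx"])/m["fx"]; v=(px[1]-m["cy"])/m["fy"]
    if cam=="wrist":
        r=np.hypot(u,v); k=np.sin(r)/r if r>1e-9 else 1; d=np.array([u*k,-v*k,-np.cos(r)])
    else: d=np.array([u,-v,-1.])
    d=T[:3,:3]@d; return T[:3,3],d/np.linalg.norm(d)
def atz(cam,px,z,m=None):
    o,d=ray(cam,px,m); return o+d*(z-o[2])/d[2]
def proj(cam,P,m=None):
    m=m or camera_model(cam); T=np.array(m["world_from_camera"]); p=T[:3,:3].T@(np.asarray(P,float)-T[:3,3])
    x,y,z=p[0],-p[1],-p[2]
    if cam=="wrist":
        r=np.hypot(x,y); t=np.arctan2(r,z); return np.array([m["cx"]+m["fx"]*t*x/max(r,1e-9),m["cy"]+m["fy"]*t*y/max(r,1e-9)])
    return np.array([m["cx"]+m["fx"]*x/z,m["cy"]+m["fy"]*y/z])
def tri(rs):
    A=np.zeros((3,3));b=np.zeros(3)
    for o,d in rs:
        P=np.eye(3)-np.outer(d,d);A+=P;b+=P@o
    x=np.linalg.solve(A,b); return x,[float(np.linalg.norm((np.eye(3)-np.outer(d,d))@(x-o))) for o,d in rs]
E
python3 - <<'E'
from h import *
Z={"plug_center":25,"coupler_mouth":213,"pump":0,"cam_left_tip":210,"cam_right_tip":210,"large_plug":0,"grease_tin":0,"dust_cap":0,"wrench":3,"screwdriver":8,"spare_seal":3}
for c in ["top","side"]:
    snapshot(c)
    for n,z in Z.items():
        for r in place_of(c,n)[:6]:
            if r["p"]>.25: 
                P=atz(c,r["location"],z); print(c,n,round(r["p"],2),np.round(r["location"],1),np.round(P,1),round(np.hypot(P[0],P[1])))
E
```

```text
top plug_center 0.69 [373.6 198.4] [ 581.4 -211.7   25. ] 619
top plug_center 0.69 [357.7 217.9] [ 520.9 -160.9   25. ] 545
top plug_center 0.61 [341.5 268.5] [ 367.4 -107.6   25. ] 383
top plug_center 0.42 [340.5 238.1] [ 459.2 -106.7   25. ] 471
top coupler_mouth 0.85 [268.8 201.5] [540.9 104.8 213. ] 551
top pump 0.73 [270.1 211.8] [545.1 108.5   0. ] 556
top cam_left_tip 0.69 [243.4 193.1] [565.  174.1 210. ] 591
top cam_right_tip 0.66 [296.7 211.1] [514.6  29.3 210. ] 515
top large_plug 0.62 [244.5 194.8] [599.6 188.9   0. ] 629
top large_plug 0.55 [380.6 251.7] [ 419.1 -231.7    0. ] 479
top grease_tin 0.57 [417.4 241.5] [ 449.9 -346.4    0. ] 568
top dust_cap 0.46 [413.4 205.9] [ 561.3 -339.4    0. ] 656
top wrench 0.71 [385.6 159.2] [ 711.3 -257.9    3. ] 757
top spare_seal 0.41 [170.4 212.2] [545.1 419.4   3. ] 688
side plug_center 0.87 [358.5 297. ] [ 581.7 -221.9   25. ] 623
side plug_center 0.77 [285.  292.4] [ 457.9 -116.4   25. ] 472
side plug_center 0.69 [249.2 306. ] [ 369.6 -106.6   25. ] 385
side plug_center 0.65 [317.7 289.6] [ 523.7 -151.5   25. ] 545
side coupler_mouth 0.74 [259.  171.4] [540.5 108.5 213. ] 551
side pump 0.71 [260.9 243.3] [536.9 101.6   0. ] 546
side cam_left_tip 0.38 [247.5 159. ] [560.3 194.4 210. ] 593
side cam_right_tip 0.55 [267.6 184.3] [522.1  43.7 210. ] 524
side cam_right_tip 0.4 [394.7 345.3] [ 395.1 -454.1  210. ] 602
side large_plug 0.64 [300.7 340.9] [ 415.2 -228.9    0. ] 474
side grease_tin 0.85 [352.5 375.5] [ 443.1 -349.5    0. ] 564
side grease_tin 0.65 [208.7 192.7] [554.4 441.3   0. ] 709
side wrench 0.66 [408.5 292.3] [ 706.3 -261.3    3. ] 753
side screwdriver 0.85 [179.4 202.6] [442.8 422.8   8. ] 612
side screwdriver 0.58 [247.1 162.4] [776.1 556.9   8. ] 955
side spare_seal 0.55 [209.6 193.4] [552.2 430.2   3. ] 700
side spare_seal 0.33 [393.1 344.6] [ 558.8 -345.     3. ] 657
```

```bash
python3 - <<'E'
from h import *
t=cv2.imread("pics/top0.png"); s=cv2.imread("pics/side0.png")
a=cv2.resize(t[175:295,320:440],(400,400),interpolation=cv2.INTER_CUBIC)
b=cv2.resize(s[260:340,310:390],(400,400),interpolation=cv2.INTER_CUBIC)
cv2.imwrite("pics/crop0.png",np.hstack([a,b]))
m=camera_model("wrist");st=observe()
from scipy.spatial.transform import Rotation as R
T=np.array(m["world_from_camera"]);Rt=R.from_quat(st["eef_rot"]).as_matrix()
print(np.round(Rt,3),Rt.T@(T[:3,3]-st["ee_pos"]),np.round(Rt.T@T[:3,:3],4),st["clock"])
E
```

```text
[[ 0.375  0.927 -0.   ]
 [ 0.927 -0.375 -0.   ]
 [-0.    -0.    -1.   ]] [  -0.38914964  -65.8135887  -168.16140543] [[ 1.000e+00 -2.000e-04  4.000e-04]
 [-1.000e-04 -9.729e-01 -2.312e-01]
 [ 5.000e-04  2.312e-01 -9.729e-01]] 1.35
```

View pics/crop0.png

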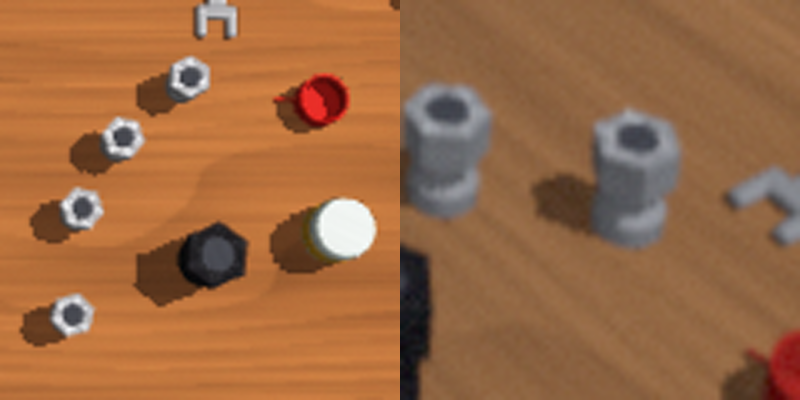

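The crop agrees. The four look-alike plugs are at top pixels (342,270), (344,238), (357,216) and (376,198), with base distances of 384, 471, 545 and 621 mm. The target is the one at (376,198), near (581,-217). I'll raise the arm and travel over.

Call:
servo_tool --series '[[[0,0,-6],[0,0,6],1],[[-3.5,3.3,-9.5],[0,0,12],1],[[-7.3,6.9,-12],[0,0,19],1],[[-11.5,10.9,-13],[0,0,26],1],[[-15.9,15.0,-13],[0,0,33],1]]'

```text
clock: 1.98
ee_pos: [333.4, 420.5, 347.5]
eef_rot: [0.954, 0.298, 0.001, -0.001]
wrist_force: [1.1, -0.3, -0.4]
opening: 94.1
```

```bash
cat >> h.py <<'E'
from scipy.spatial.transform import Rotation as R
def yawof(st=None):
    st=st or observe(); M=R.from_quat(st["eef_rot"]).as_matrix(); return np.degrees(np.arctan2(M[1,0],M[0,0]))
def to(P,yaw=None):
    st=observe(); M=R.from_quat(st["eef_rot"]).as_matrix(); d=M.T@(np.asarray(P,float)-st["ee_pos"])/10
    y=yawof(st); print("t",st["clock"],"pos",np.round(st["ee_pos"],2),"yaw",round(y,2),"tilt",np.round(M[:,2],4),"F",np.round(st["wrist_force"],2),"op",round(st["opening"],1),"q",np.round(st["joints"],2))
    print("shift cm",np.round(d,3),"turn wz",None if yaw is None else round(-((yaw-y+180)%360-180),2))
E
python3 -c "
from h import *
to([581,-217,330],-20)"
```

```text
t 1.975 pos [333.42 420.49 347.49] yaw 34.73 tilt [ 7.0e-04  1.7e-03 -1.0e+00] F [ 1.06 -0.29 -0.43] op 94.1 q [-1.24  0.1   0.24  1.75 -0.02  1.29 -0.39]
shift cm [-15.972  66.499   1.655] turn wz 54.73
```

Call:
servo_tool --series '[[[-1.4,6,0],[0,0,5],1],[[-2.8,12,0],[0,0,10],1],[[-4.3,18,0],[0,0,15],1],[[-5.7,24,0],[0,0,20],1],[[-7.2,30,0],[0,0,25],1]]'

```text
clock: 2.6
ee_pos: [446.0, 132.8, 346.8]
eef_rot: [0.996, 0.085, 0.0, -0.0]
wrist_force: [0.8, 0.7, 0.5]
opening: 93.9
```

```bash
python3 -c "
from h import *
to([581,-217,300],-20)"
```

```text
t 2.6 pos [445.97 132.79 346.77] yaw 9.79 tilt [ 6.e-04  9.e-04 -1.e+00] F [0.79 0.69 0.48] op 93.9 q [-0.96 -0.06  0.52  1.9   0.03  1.29 -0.28]
shift cm [ 7.355 36.77   4.655] turn wz 29.79
```

Call:
servo_tool --series '[[[1.2,6,0],[0,0,5],1],[[2.4,12,0],[0,0,10],1],[[3.6,18,1],[0,0,15],1],[[4.8,23.8,2],[0,0,20],1],[[6,29.5,4],[0,0,25],1]]'

```text
clock: 3.22
ee_pos: [556.6, -147.1, 306.9]
eef_rot: [0.991, -0.132, 0.001, -0.0]
wrist_force: [1.4, 0.8, -1.3]
opening: 94.1
```

```bash
python3 -c "
from h import *
to([581,-217,220],-20)"
```

```text
t 3.225 pos [ 556.63 -147.14  306.95] yaw -15.16 tilt [ 2.3e-03  3.0e-04 -1.0e+00] F [ 1.38  0.8  -1.29] op 94.1 q [-0.56  0.25  0.86  1.76 -0.2   1.22  0.09]
shift cm [4.16  6.113 8.698] turn wz 4.84
```

Call:
servo_tool --series '[[[2,3,4],[0,0,2],1],[[4.1,6,8],[0,0,5],1],[[4.1,6,10],[0,0,5],1],[[4.1,6,10],[0,0,5],1]]'

```text
clock: 3.72
ee_pos: [579.0, -213.4, 205.5]
eef_rot: [0.985, -0.174, -0.001, 0.0]
wrist_force: [-1.1, -0.4, -0.4]
opening: 94.2
```

```bash
python3 - <<'E'
from h import *
to([581,-217,220],-20)
m=camera_model("wrist"); im=snapshot("wrist"); cv2.imwrite("pics/w1.png",im[:,:,::-1])
for r in place_of("wrist","plug_center")[:5]: print(r["p"],np.round(r["location"],1),atz("wrist",r["location"],25,m))
for r in cut_out("wrist","plug_center")[:5]: print(r["p"],np.round(r["box"],1))
E
```

```text
t 3.725 pos [ 578.97 -213.44  205.46] yaw -20.03 tilt [-2.3e-03  4.0e-04 -1.0e+00] F [-1.07 -0.35 -0.41] op 94.2 q [-0.37  0.45  0.83  1.79 -0.37  1.07  0.24]
shift cm [ 0.309  0.266 -1.455] turn wz -0.03
0.93 [ 78.9 178.1] [ 365.21617756 -106.1022857    25.        ]
0.83 [276.2 200.6] [ 581.80239001 -217.0113419    25.        ]
0.78 [140.4 153.7] [ 456.56706629 -112.92133905   25.        ]
0.67 [206.5 166.1] [ 523.74571099 -154.89151603   25.        ]
0.92 [117.6 136.7 167.3 174.2]
0.77 [ 55.1 161.1  97.1 191.8]
0.62 [260.7 185.3 292.8 222.9]
0.6 [188.5 148.6 227.3 186.9]
```

View pics/w1.png

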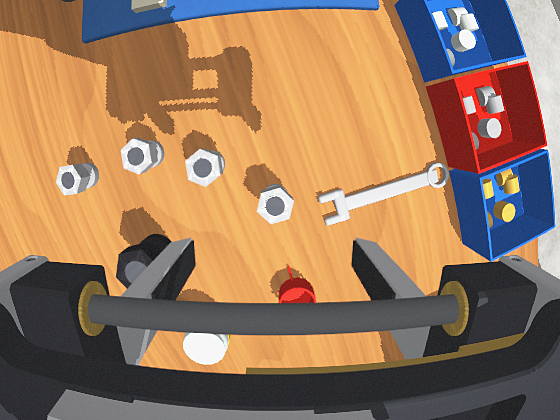

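The wrist view shows four plugs, with the target at (275,204), nearest the wrench. Position (582,-217) agrees with the fixed cameras. Next I'll fit the hexagon angle.

```bash
python3 - <<'E'
from h import *
im=cv2.imread("pics/w1.png"); c=cv2.resize(im[165:245,235:315],(560,560),interpolation=cv2.INTER_CUBIC)
m=camera_model("wrist")
def hexpts(C,yaw,z=50,ap=17):
    return [np.array([C[0]+ap/np.cos(np.pi/6)*np.cos(yaw+np.pi/6+k*np.pi/3),C[1]+ap/np.cos(np.pi/6)*np.sin(yaw+np.pi/6+k*np.pi/3),z]) for k in range(6)]
g=cv2.cvtColor(im,cv2.COLOR_BGR2GRAY).astype(np.float32)
hsv=cv2.cvtColor(im,cv2.COLOR_BGR2HSV)
# bright low-sat top-face mask; fit hexagon to maximise mean inside - just outside
sat=hsv[:,:,1].astype(float); val=hsv[:,:,2].astype(float)
cand=((val>205)&(sat<60)).astype(np.uint8)
n,l,st,ct=cv2.connectedComponentsWithStats(cand)
k=[i for i in range(1,n) if 255<ct[i][0]<300 and 185<ct[i][1]<225 and st[i][4]>80]; print([ (st[i].tolist(),ct[i].round(1).tolist()) for i in k])
mk=(l==k[0]).astype(np.uint8); cs,_=cv2.findContours(mk,cv2.RETR_EXTERNAL,cv2.CHAIN_APPROX_NONE)
W=np.array([atz("wrist",p[0].astype(float),50,m)[:2] for p in max(cs,key=len)])
from scipy.optimize import least_squares
# silhouette on contour: mask fit
best=None
full=cv2.drawContours(np.zeros_like(mk),[max(cs,key=len)],-1,1,-1)[165:245,235:315]
from itertools import product
def iou(p):
    P=np.array([proj("wrist",q,m) for q in hexpts(p[:2],p[2])])-[235,165]
    x=np.zeros((320,320),np.uint8); cv2.fillPoly(x,[np.round((P+.5)*4-.5).astype(np.int32)],1)
    F=cv2.resize(full,(320,320),interpolation=cv2.INTER_NEAREST)
    return (x&F).sum()/(x|F).sum()
for y in np.radians(np.arange(-30,30,3)):
    for dx,dy in product([-3,-1.5,0,1.5,3],repeat=2):
        p=(582+dx,-217+dy,y); v=iou(p)
        if best is None or v>best[0]: best=(v,p)
from scipy.optimize import minimize
r=minimize(lambda p:-iou((p[0],p[1],p[2]/20)),[best[1][0],best[1][1],best[1][2]*20],method="Nelder-Mead")
print(best,r.x[0],r.x[1],np.degrees(r.x[2]/20),-r.fun)
P=(np.array([proj("wrist",q,m) for q in hexpts(r.x[:2],r.x[2]/20)])-[235,165]+.5)*7
cv2.polylines(c,[np.round(P).astype(np.int32)],True,(0,0,255),1)
cv2.imwrite("pics/hex1.png",c)
E
```

```text
[([257, 188, 37, 36, 656], [275.0, 205.6])]
(np.float64(0.9645908855515277), (582, -217, np.float64(0.47123889803846897))) 582.0902217799776 -217.26207683810537 27.169112433318688 0.9679092382495948
```

View pics/hex1.png

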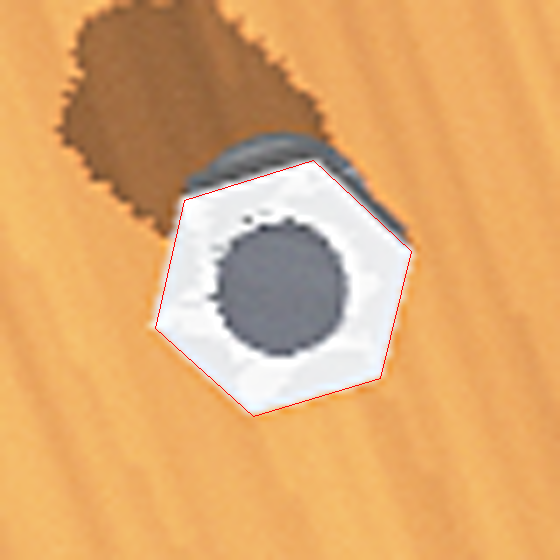

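The fit is good: centre (582.1,-217.3), with flats facing yaw -32.8°. I'll turn to that angle, narrow the jaws so they clear the neighbouring plug, and descend.

```bash
python3 -c "
from h import *
to([582.1,-217.3,43.5],-32.8)"
```

```text
t 3.875 pos [ 580.32 -213.21  207.92] yaw -19.96 tilt [ 1.9e-03  3.0e-04 -1.0e+00] F [ 0.19  0.32 -0.06] op 94.1 q [-0.37  0.44  0.83  1.78 -0.37  1.08  0.24]
shift cm [ 0.28   0.339 16.442] turn wz 12.84
```

Call:
servo_tool --series '[[[0.1,0.1,2],[0,0,6],0.65],[[0.3,0.3,5],[0,0,12.8],0.65],[[0.3,0.3,7.5],[0,0,12.8],0.65],[[0.3,0.3,7.5],[0,0,12.8],0.65],[[0.3,0.3,7.5],[0,0,12.8],0.65]]'

```text
clock: 4.5
ee_pos: [582.3, -217.7, 133.2]
eef_rot: [0.959, -0.282, 0.001, -0.0]
wrist_force: [-0.4, -0.2, 0.3]
opening: 61.4
```

```bash
cat >> h.py <<'E'
def hexpts(C,yaw,z=50,ap=17):
    return [np.array([C[0]+ap/np.cos(np.pi/6)*np.cos(yaw+np.pi/6+k*np.pi/3),C[1]+ap/np.cos(np.pi/6)*np.sin(yaw+np.pi/6+k*np.pi/3),z]) for k in range(6)]
def fithex(im,m,C,yaw,z=50,name=None):
    from scipy.optimize import minimize
    c0=proj("wrist",[C[0],C[1],z],m); x0,y0=np.round(c0).astype(int)-50
    hsv=cv2.cvtColor(im,cv2.COLOR_RGB2HSV); cand=((hsv[:,:,2]>205)&(hsv[:,:,1]<60)).astype(np.uint8)
    n,l,st,ct=cv2.connectedComponentsWithStats(cand)
    k=min([i for i in range(1,n) if st[i][4]>200],key=lambda i:np.linalg.norm(ct[i]-c0))
    cs,_=cv2.findContours((l==k).astype(np.uint8),cv2.RETR_EXTERNAL,cv2.CHAIN_APPROX_NONE)
    full=cv2.drawContours(np.zeros(cand.shape,np.uint8),[max(cs,key=len)],-1,1,-1)[y0:y0+100,x0:x0+100]
    F=cv2.resize(full,None,fx=4,fy=4,interpolation=cv2.INTER_NEAREST)
    def poly(p): return np.array([proj("wrist",q,m) for q in hexpts(p[:2],p[2]/20,z)])-[x0,y0]
    def iou(p):
        x=np.zeros(F.shape,np.uint8); cv2.fillPoly(x,[np.round((poly(p)+.5)*4-.5).astype(np.int32)],1)
        return -(x&F).sum()/(x|F).sum()
    r=min([minimize(iou,[C[0]+a,C[1]+b,yaw*20],method="Nelder-Mead",options=dict(initial_simplex=[[C[0]+a,C[1]+b,yaw*20],[C[0]+a+3,C[1]+b,yaw*20],[C[0]+a,C[1]+b+3,yaw*20],[C[0]+a,C[1]+b,yaw*20+2]])) for a in(-1,1) for b in(-1,1)],key=lambda r:r.fun)
    if name:
        v=cv2.resize(im[y0:y0+100,x0:x0+100,::-1],(500,500),interpolation=cv2.INTER_CUBIC)
        cv2.polylines(v,[np.round((poly(r.x)+.5)*5).astype(np.int32)],True,(0,0,255),1); cv2.imwrite(name,v)
    return r.x[0],r.x[1],np.degrees(r.x[2]/20),-r.fun
E
python3 - <<'E'
from h import *
to([582.1,-217.3,43.5],-32.8)
m=camera_model("wrist"); im=snapshot("wrist"); cv2.imwrite("pics/w2.png",im[:,:,::-1])
r=fithex(im,m,(582.1,-217.3),np.radians(27.2),50,"pics/hex2.png"); print(r)
to([r[0],r[1],43.5],r[2]-60)
E
```

```text
t 4.5 pos [ 582.28 -217.71  133.22] yaw -32.8 tilt [ 2.e-03 -1.e-04 -1.e+00] F [-0.41 -0.25  0.32] op 61.4 q [-0.34  0.55  0.82  1.84 -0.48  0.96  0.12]
shift cm [-0.053 -0.016  8.972] turn wz 0.0
(np.float64(618.0999999999999), np.float64(-217.29999999999995), np.float64(-10.99718634205489), np.float64(-0.0))
t 4.55 pos [ 582.29 -217.82  133.22] yaw -32.81 tilt [ 2.2e-03 -1.0e-04 -1.0e+00] F [-0.68  0.34  0.01] op 60.9 q [-0.34  0.55  0.82  1.84 -0.49  0.96  0.12]
shift cm [ 2.964 -1.974  8.98 ] turn wz 38.19h.py:44: RuntimeWarning: overflow encountered in scalar negative
  return -(x&F).sum()/(x|F).sum()
```

View pics/w2.png

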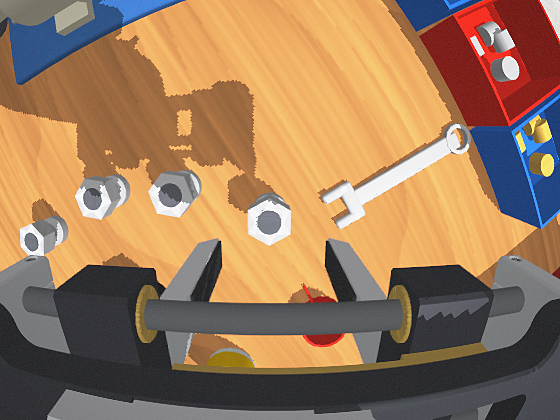

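View pics/hex2.png

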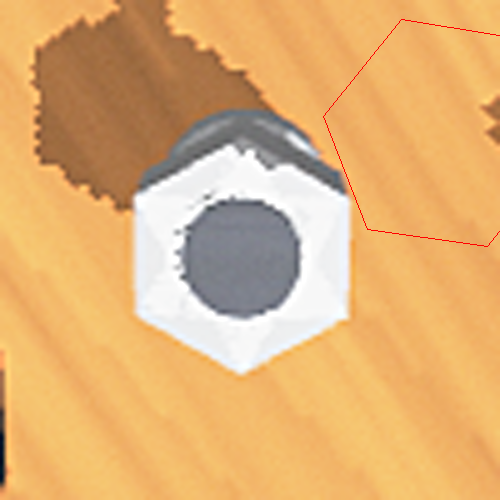

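The plug is at (269,222) with its flats parallel to the jaws. My fit had an unsigned-integer overflow, so I'll fix that.

```bash
sed -i 's/return -(x&F).sum()\/(x|F).sum()/return -float((x\&F).sum())\/float((x|F).sum())/' h.py
python3 - <<'E'
from h import *
m=camera_model("wrist"); im=cv2.imread("pics/w2.png")[:,:,::-1].copy()
r=fithex(im,m,(582.1,-217.3),np.radians(27.2),50,"pics/hex2b.png"); print(np.round(r,2))
to([r[0],r[1],43.5],r[2]-60)
E
```

```text
[ 580.19 -217.05   27.24    0.97]
t 4.55 pos [ 582.29 -217.82  133.22] yaw -32.81 tilt [ 2.2e-03 -1.0e-04 -1.0e+00] F [-0.68  0.34  0.01] op 60.9 q [-0.34  0.55  0.82  1.84 -0.49  0.96  0.12]
shift cm [-0.236  0.059  8.972] turn wz -0.05
```

View pics/hex2b.png

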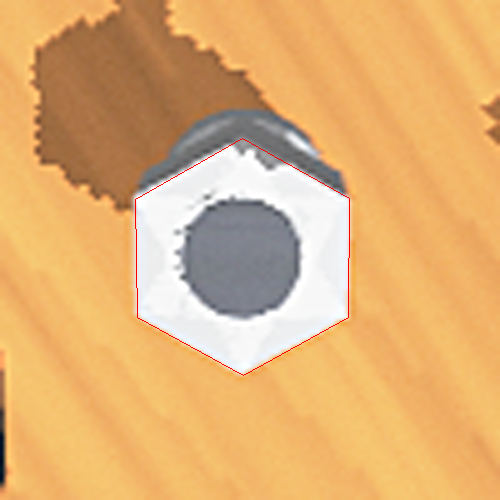

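Call:
servo_tool --series '[[[-0.24,0.06,2],[0,0,0],0.65],[[-0.24,0.06,5],[0,0,0],0.65],[[-0.24,0.06,7],[0,0,0],0.65],[[-0.24,0.06,7],[0,0,0],0.65]]'

```text
clock: 5.05
ee_pos: [578.3, -216.9, 60.2]
eef_rot: [0.959, -0.283, -0.001, 0.0]
wrist_force: [0.2, -1.2, 0.1]
opening: 60.9
```

```bash
python3 - <<'E'
from h import *
m=camera_model("wrist"); im=snapshot("wrist"); cv2.imwrite("pics/w3.png",im[:,:,::-1])
r=fithex(im,m,(580.2,-217.0),np.radians(27.2),50,"pics/hex3.png"); print(np.round(r,2))
to([r[0],r[1],43.5],r[2]-60)
E
```

```text
[ 5.7631e+02 -2.2334e+02  3.0700e+01  3.7000e-01]
t 5.1 pos [ 578.81 -217.3    61.31] yaw -32.87 tilt [-9.e-04 -1.e-04 -1.e+00] F [0.08 0.28 0.82] op 61.2 q [-0.28  0.63  0.74  1.89 -0.57  0.84  0.18]
shift cm [0.119 0.642 1.781] turn wz -3.57
```

View pics/w3.png

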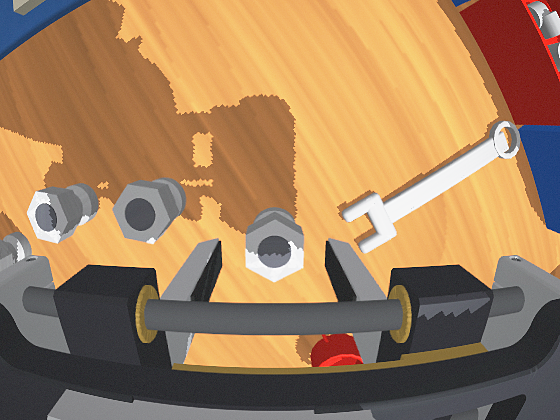

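View pics/hex3.png

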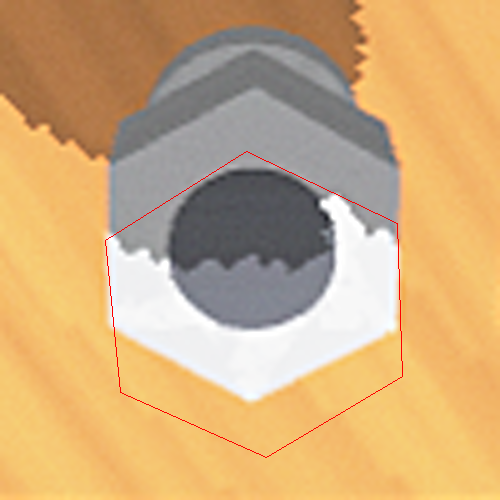

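```bash
python3 - <<'E'
from h import *
m=camera_model("wrist"); c0=np.round(proj("wrist",[580.2,-217.0,50],m))-50; print(c0)
for yc in (240,245,250):
    P=atz("wrist",(c0[0]+254/5-.5,c0[1]+yc/5-.5),50,m); print(yc,P)
C=P=atz("wrist",(c0[0]+254/5-.5,c0[1]+245/5-.5),50,m)
q=np.array([proj("wrist",h,m) for h in hexpts(C,np.radians(27.2))]); print(np.round((q-c0+.5)*5))
to([C[0],C[1],43.5],-32.8)
E
```

```text
[223. 201.]
240 [ 581.12907305 -215.67899181   50.        ]
245 [ 580.79147351 -216.20178444   50.        ]
250 [ 580.45312849 -216.72573337   50.        ]
[[254.  82.]
 [107. 165.]
 [112. 322.]
 [254. 397.]
 [397. 322.]
 [401. 164.]]
t 5.1 pos [ 578.81 -217.3    61.31] yaw -32.87 tilt [-9.e-04 -1.e-04 -1.e+00] F [0.08 0.28 0.82] op 61.2 q [-0.28  0.63  0.74  1.89 -0.57  0.84  0.18]
shift cm [ 0.108 -0.201  1.781] turn wz -0.07
```

Call:
servo_tool --series '[[[0.03,-0.05,0.8],[0,0,0],0.65],[[0.03,-0.05,1.6],[0,0,0],0.55],[[0.03,-0.05,1.8],[0,0,0],0.5],[[0.03,-0.05,1.8],[0,0,0],0.5]]'

```text
clock: 5.6
ee_pos: [579.6, -216.8, 43.4]
eef_rot: [0.959, -0.283, -0.0, 0.0]
wrist_force: [0.6, -0.3, 0.9]
opening: 46.9
```

```bash
python3 - <<'E'
from h import *
im=snapshot("wrist"); to([580.45,-216.7,43.5],-32.8)
cv2.imwrite("pics/w4.png",im[180:320,170:370,::-1].repeat(4,0).repeat(4,1))
E
```

```text
t 5.65 pos [ 579.66 -216.88   43.6 ] yaw -32.85 tilt [ 1.e-04 -1.e-04 -1.e+00] F [-0.3   0.08  0.1 ] op 46.9 q [-0.27  0.66  0.72  1.9  -0.59  0.81  0.19]
shift cm [ 0.056 -0.058  0.01 ] turn wz -0.05
```

View pics/w4.png

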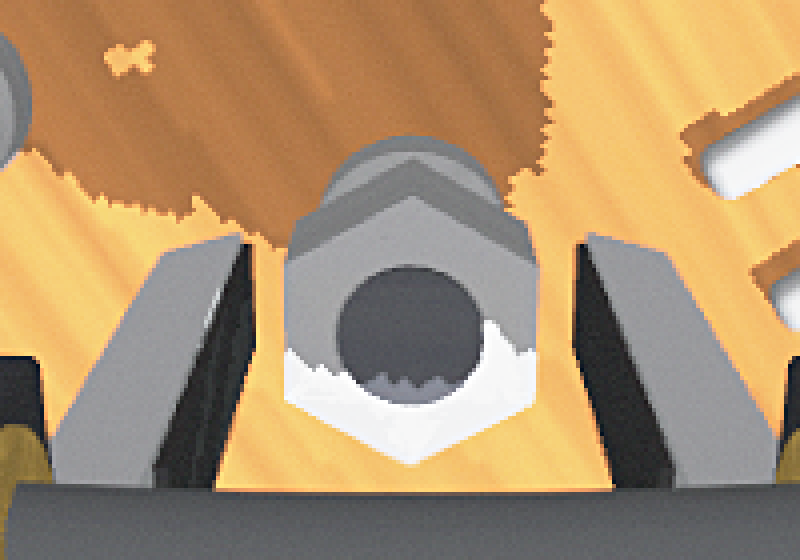

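Call:
servo_tool --series '[[[0.05,-0.05,0],[0,0,0],0.4],[[0.05,-0.05,0],[0,0,0],0.3],[[0.05,-0.05,0],[0,0,0],0.2],[[0.05,-0.05,0],[0,0,0],0.2],[[0.05,-0.05,0],[0,0,0],0.2]]' --squeeze 50

```text
clock: 6.28
ee_pos: [580.5, -216.7, 43.7]
eef_rot: [0.959, -0.283, 0.0, -0.0]
wrist_force: [0.4, 1.5, 4.1]
opening: 33.4
```

```bash
python3 - <<'E'
from h import *
im=snapshot("wrist"); to([540.7,106.5,330],-19.5)
cv2.imwrite("pics/w5.png",im[180:320,170:370,::-1].repeat(4,0).repeat(4,1))
E
```

```text
t 6.325 pos [ 580.47 -216.67   43.64] yaw -32.85 tilt [ 3.e-04 -0.e+00 -1.e+00] F [-1.1   1.    4.63] op 33.8 q [-0.27  0.66  0.72  1.9  -0.59  0.81  0.19]
shift cm [-20.863 -24.996 -28.639] turn wz -13.35
```

View pics/w5.png

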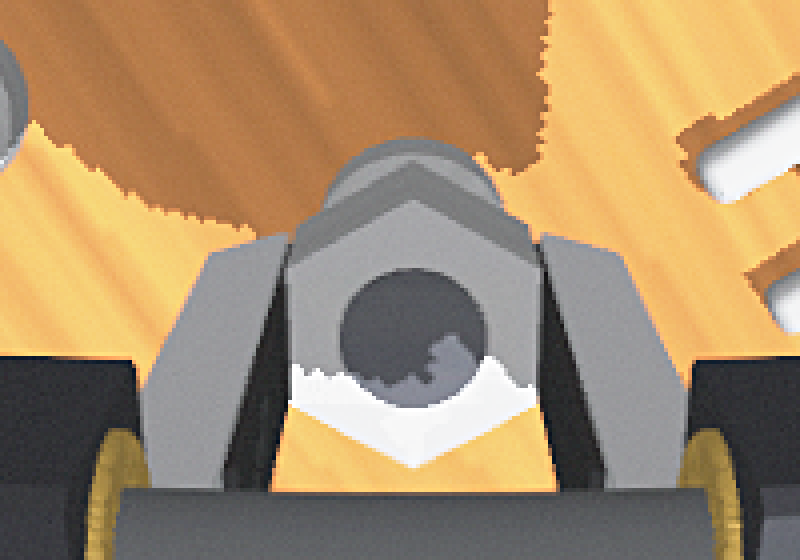

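Call:
servo_tool --series '[[[0,0,-2],[0,0,0],0.2],[[0,0,-7],[0,0,0],0.2],[[-2,-2,-13],[0,0,-3],0.2],[[-4,-5,-19],[0,0,-6],0.2],[[-7,-9,-24],[0,0,-10],0.2]]'

```text
clock: 6.95
ee_pos: [570.6, -116.5, 272.3]
eef_rot: [0.98, -0.198, 0.0, 0.0]
wrist_force: [1.4, 0.6, -2.1]
opening: 33.2
```

```bash
python3 - <<'E'
from h import *
to([540.7,106.5,310],-19.5)
E
```

```text
t 6.95 pos [ 570.6  -116.45  272.31] yaw -22.87 tilt [ 9.e-04 -4.e-04 -1.e+00] F [ 1.45  0.58 -2.07] op 33.2 q [-0.64  0.32  0.92  1.79 -0.27  1.17 -0.03]
shift cm [-11.417 -19.38   -3.78 ] turn wz -3.37
```

Call:
servo_tool --series '[[[-3,-4,-1.5],[0,0,-1],0.2],[[-6.5,-8.5,-3.8],[0,0,-2],0.2],[[-9.8,-12.8,-3.8],[0,0,-3.4],0.2],[[-11.4,-14.9,-3.8],[0,0,-3.4],0.2],[[-11.4,-14.9,-3.8],[0,0,-3.4],0.2]]'

```text
clock: 7.58
ee_pos: [523.2, 67.1, 308.1]
eef_rot: [0.986, -0.167, -0.0, -0.0]
wrist_force: [0.2, 0.1, -2.7]
opening: 33.7
```

```bash
python3 - <<'E'
from h import *
snapshot("wrist")
to([540.7,106.5,310],-19.5)
m=camera_model("wrist"); im=snapshot("wrist"); to([540.7,106.5,310],-19.5)
cv2.imwrite("pics/w6.png",im[:,:,::-1])
np.save("m6.npy",m,allow_pickle=True)
for n,z in (("coupler_mouth",213),("cam_left_tip",212),("cam_right_tip",212),("pump",0)):
    for r in place_of("wrist",n)[:2]: print(n,r["p"],np.round(r["location"],1),np.round(atz("wrist",r["location"],z,m),1))
E
```

```text
t 7.625 pos [523.62  65.47 308.01] yaw -19.39 tilt [ 0.e+00  4.e-04 -1.e+00] F [ 0.34 -0.24 -2.35] op 33.2 q [-1.04  0.13  0.89  1.85 -0.11  1.21 -0.46]
shift cm [ 0.248 -4.438 -0.197] turn wz 0.11
t 7.675 pos [523.89  64.5  307.94] yaw -19.49 tilt [ 2.e-04  1.e-04 -1.e+00] F [ 0.52 -0.62 -1.62] op 33.4 q [-1.04  0.13  0.89  1.85 -0.11  1.21 -0.46]
shift cm [ 0.184 -4.52  -0.206] turn wz 0.01
coupler_mouth 0.74 [270.7 166.9] [536.7 105.8 213. ]
coupler_mouth 0.21 [271.8 164.5] [538.2 107.3 213. ]
cam_left_tip 0.56 [268.6  75.8] [559.9 176.7 212. ]
pump 0.96 [273.2 153.7] [538.8 105.3   0. ]
pump 0.34 [266.6  74.5] [568.7 219.    0. ]
```

View pics/w6.png

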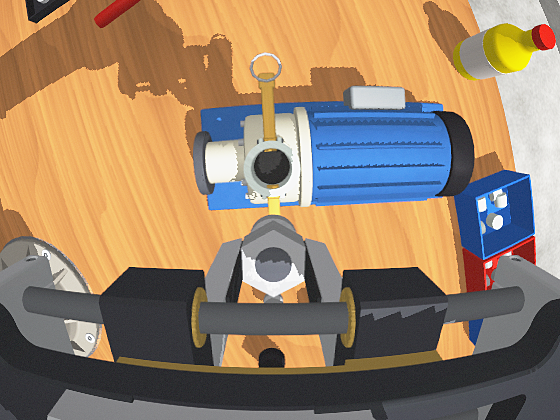

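The wrist view shows the bore at (271,167), the left arm running up to (266,68), the right arm partly behind the plug at (274,205), and the held plug's hexagon at (272,250). I'll fit the circles and the hexagon.

```bash
python3 - <<'E'
from h import *
im=cv2.imread("pics/w6.png")
a=cv2.resize(im[125:225,220:320],(800,800)[::1],interpolation=cv2.INTER_CUBIC)[:600]
cv2.imwrite("pics/c6a.png",cv2.resize(im[125:213,215:330],None,fx=6.8,fy=6.8,interpolation=cv2.INTER_CUBIC))
cv2.imwrite("pics/c6b.png",cv2.resize(im[205:305,215:330],None,fx=5.9,fy=5.9,interpolation=cv2.INTER_CUBIC))
E
```

```text
(no output)
```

View pics/c6a.png

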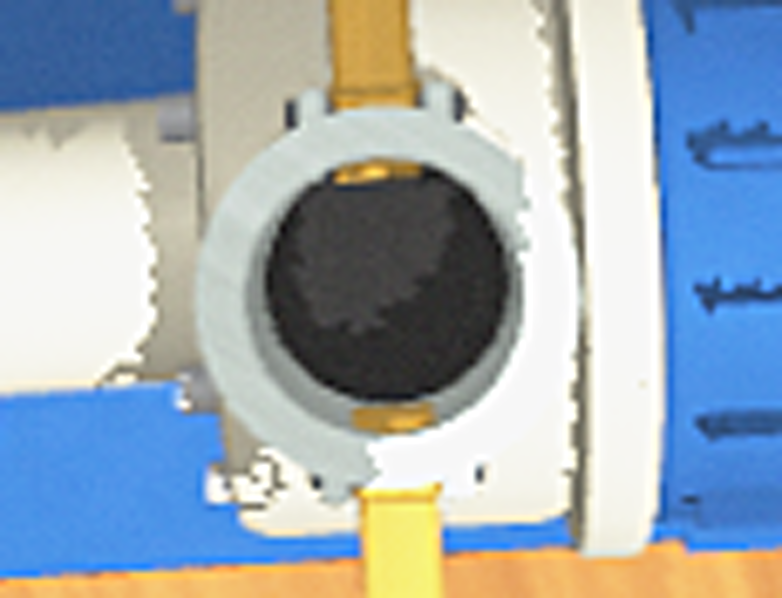

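View pics/c6b.png

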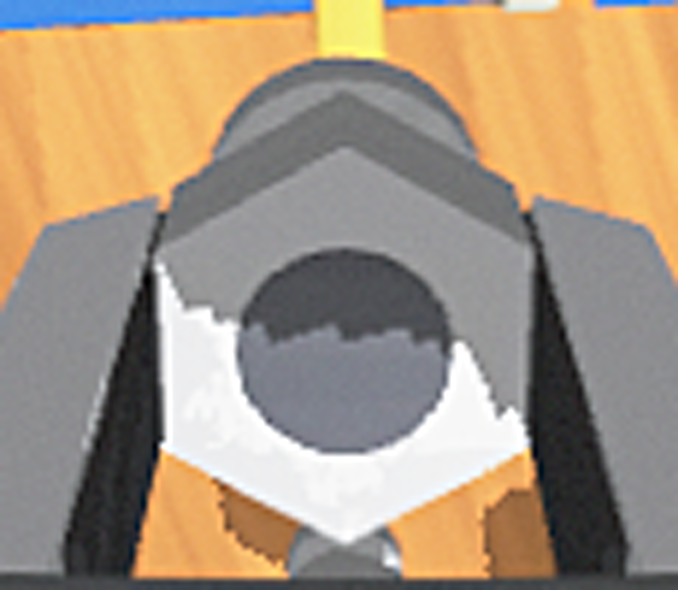

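```bash
python3 - <<'E'
from h import *
from scipy.optimize import least_squares
m=np.load("m6.npy",allow_pickle=True).item(); im=cv2.imread("pics/w6.png")
f=lambda pts,s,ox,oy: np.array(pts)/s-.5+[ox,oy]
# bore edge points & outer rim
th=np.linspace(0,2*np.pi,73)
bore=f([(248,280),(524,285),(390,156),(395,432)],6.8,215,125)
rim=f([(197,290),(578,290),(385,108)],6.8,215,125)
Wb=np.array([atz("wrist",p,213,m) for p in bore]);Wr=np.array([atz("wrist",p,213,m) for p in rim])
r=least_squares(lambda c:np.r_[np.hypot(*(Wb[:,:2]-c[:2]).T)-16.8,np.hypot(*(Wr[:,:2]-c[:2]).T)-23],[538,105]); print("mouth",r.x,np.round(r.fun,2))
C=r.x
v=cv2.resize(im[125:213,215:330],None,fx=6.8,fy=6.8,interpolation=cv2.INTER_CUBIC)
for R_ in (16.8,23):
    q=np.array([proj("wrist",[C[0]+R_*np.cos(t),C[1]+R_*np.sin(t),213],m) for t in th]); cv2.polylines(v,[np.round((q-[215,125]+.5)*6.8).astype(np.int32)],True,(0,0,255),1)
cv2.imwrite("pics/c6c.png",v)
# plug hex top
V=f([(346,148),(157,247),(163,450),(346,543),(528,450),(531,247)],5.9,215,205)
st_pos=np.array([523.89,64.5,307.94])
def res(p):
    H=np.array([proj("wrist",q,m) for q in hexpts(p[:2],p[2],p[3])])
    D=np.linalg.norm(H[:,None]-V[None],axis=2); j=D.argmin(1); return (H-V[j]).ravel()
for k in (40,-20,-19.5+60):
    r=least_squares(res,[523.9,64.5,np.radians(k),314]); 
    Rm=R.from_euler("z",-19.49,degrees=True).as_matrix()
    d=r.x[:2]-st_pos[:2]; xt=np.array([np.cos(np.radians(-19.49)),np.sin(np.radians(-19.49))]); yt=np.array([xt[1],-xt[0]])
    print("plug",np.round(r.x,3),np.degrees(r.x[2]),"cost",round(r.cost,2),"tool xy",d@xt,d@yt,"z rel",r.x[3]-st_pos[2])
# arm line direction -> yaw
A=f([(371,20),(398,540)],6.8,215,125)
P=[atz("wrist",p,212,m) for p in A]; d=P[0]-P[1]; print("pump yaw",np.degrees(np.arctan2(d[1],d[0]))-90)
E
```

```text
mouth [536.83908948 104.61339733] [-0.15 -0.34  0.06 -0.44 -0.34 -0.12 -0.43]
plug [524.195  64.667   0.71  313.714] 40.67283082310934 cost 0.7 tool xy 0.23157263233909567 -0.2590283370786055 z rel 5.774258689311466
plug [ 5.24195e+02  6.46670e+01 -3.37000e-01  3.13714e+02] -19.327169228859578 cost 0.7 tool xy 0.23157263241669743 -0.25902830261109916 z rel 5.774258604452484
plug [524.195  64.667   0.71  313.714] 40.67283076079774 cost 0.7 tool xy 0.23157263182647195 -0.2590283155754768 z rel 5.774258635473018
pump yaw -16.488393296782846
```

View pics/c6c.png

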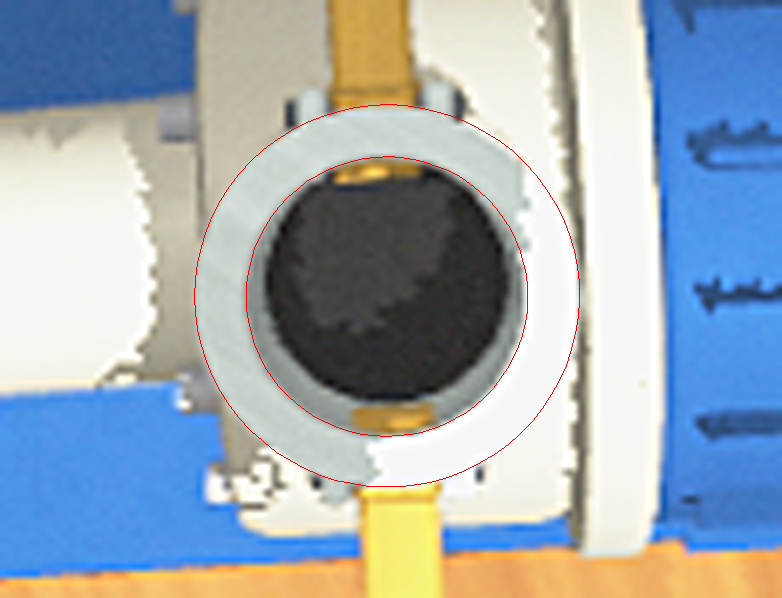

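Call:
servo_tool --series '[[[0,0,0],[0,0,-1.5],0.2],[[0,0,0],[0,0,-1.5],0.2],[[0,0,0],[0,0,-1.5],0.2],[[0,0,0],[0,0,-1.5],0.2]]'

```text
clock: 8.38
ee_pos: [524.0, 65.4, 307.4]
eef_rot: [0.988, -0.156, -0.0, 0.0]
wrist_force: [0.1, 0.2, -1.8]
opening: 34.0
```

```bash
python3 - <<'E'
from h import *
to([538,105,310],-19.5)
m=camera_model("wrist"); im=snapshot("wrist"); 
np.save("m7.npy",m,allow_pickle=True)
cv2.imwrite("pics/w7.png",im[:,:,::-1])
a=im[120:310,200:340,::-1]; cv2.imwrite("pics/c7.png",cv2.resize(a[:95],None,fx=5.7,fy=5.7,interpolation=cv2.INTER_CUBIC)); cv2.imwrite("pics/c7b.png",cv2.resize(a[85:],None,fx=5.7,fy=5.7,interpolation=cv2.INTER_CUBIC))
to([538,105,310],-19.5)
E
```

```text
t 8.375 pos [523.98  65.41 307.41] yaw -17.96 tilt [-1.e-04 -1.e-04 -1.e+00] F [ 0.13  0.24 -1.77] op 34.0 q [-1.04  0.13  0.88  1.85 -0.11  1.21 -0.43]
shift cm [ 0.113 -4.199 -0.259] turn wz 1.54
t 8.425 pos [523.97  65.44 307.43] yaw -17.95 tilt [-1.e-04 -1.e-04 -1.e+00] F [ 0.37  0.73 -2.42] op 33.6 q [-1.04  0.13  0.88  1.85 -0.11  1.21 -0.43]
shift cm [ 0.115 -4.196 -0.258] turn wz 1.55
```

View pics/c7.png

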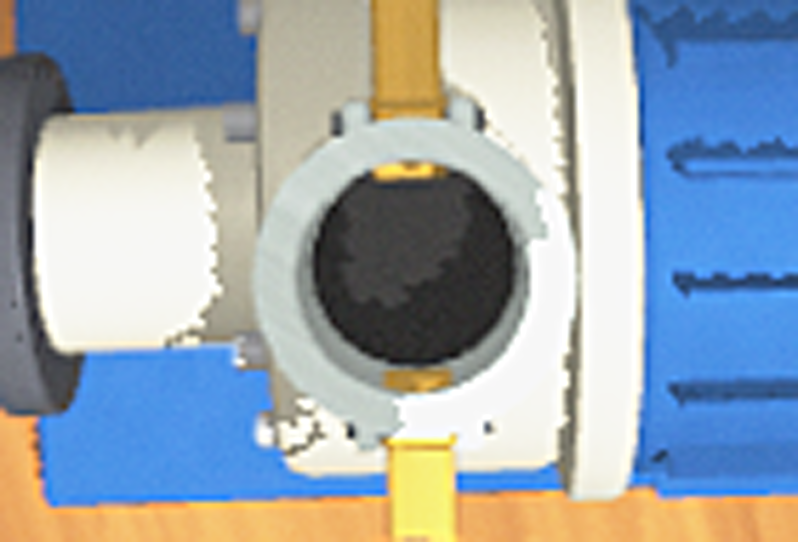

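View pics/c7b.png

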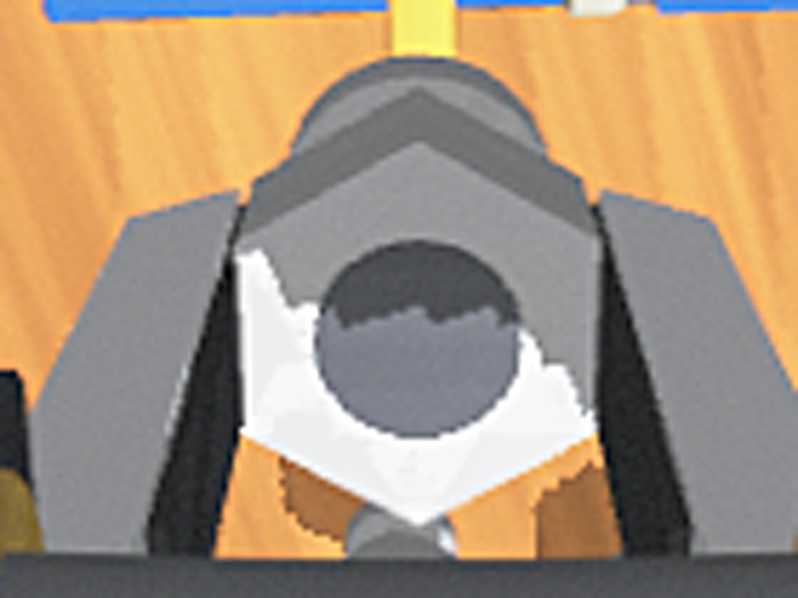

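```bash
python3 - <<'E'
from h import *
from scipy.optimize import least_squares
m=np.load("m7.npy",allow_pickle=True).item(); im=cv2.imread("pics/w7.png")
f=lambda pts,s,ox,oy: np.array(pts)/s-.5+[ox,oy]
th=np.linspace(0,2*np.pi,73)
bore=f([(300,275),(529,285),(415,163),(418,395)],5.7,200,120)
rim=f([(255,275),(576,285),(416,118)],5.7,200,120)
Wb=np.array([atz("wrist",p,213,m) for p in bore]);Wr=np.array([atz("wrist",p,213,m) for p in rim])
r=least_squares(lambda c:np.r_[np.hypot(*(Wb[:,:2]-c[:2]).T)-16.8,np.hypot(*(Wr[:,:2]-c[:2]).T)-23],[538,105]); print("mouth",r.x,np.round(r.fun,2))
C=r.x
pos=np.array([523.98,65.42,307.42]); y=np.radians(-17.96); xt=np.array([np.cos(y),np.sin(y)]); yt=np.array([xt[1],-xt[0]])
print("mouth in tool",(C-pos[:2])@xt,(C-pos[:2])@yt)
V=f([(420,142),(237,240),(243,435),(420,523),(597,435),(598,240)],5.7,200,205)
def res(p):
    H=np.array([proj("wrist",q,m) for q in hexpts(p[:2],p[2],p[3])])
    D=np.linalg.norm(H[:,None]-V[None],axis=2); j=D.argmin(1); return (H-V[j]).ravel()
r=least_squares(res,[524,65,np.radians(-18),314]); d=r.x[:2]-pos[:2]
print("plug",np.round(r.x,2),np.degrees(r.x[2]),"cost",r.cost,"tool",d@xt,d@yt,"ztop rel",r.x[3]-pos[2])
print("mouth-plug tool x,y",(C-r.x[:2])@xt,(C-r.x[:2])@yt)
v=cv2.resize(im[120:310,200:340],None,fx=3.1,fy=3.1,interpolation=cv2.INTER_CUBIC)
def dr(q): cv2.polylines(v,[np.round((q-[200,120]+.5)*3.1).astype(np.int32)],True,(0,0,255),1)
ci=lambda C,R_,z:np.array([proj("wrist",[C[0]+R_*np.cos(t),C[1]+R_*np.sin(t),z],m) for t in th])
dr(ci(C,16.8,213));dr(ci(C,23,213)); dr(np.array([proj("wrist",q,m) for q in hexpts(r.x[:2],r.x[2],r.x[3])])); dr(ci(r.x[:2],16,r.x[3]-49.4))
q=ci(r.x[:2],16,r.x[3]-49.4); print("foot arc top row crop pred",(q[:,1].min()-205+.5)*5.7,"obs 57")
cv2.imwrite("pics/c7c.png",v)
E
```

```text
mouth [536.8325103  104.31746699] [-0.45 -0.59 -0.19 -0.2  -0.24 -0.09 -0.01]
mouth in tool 0.23208448287900701 -40.96518151269013
plug [ 5.2455e+02  6.4570e+01 -3.1000e-01  3.1305e+02] -17.838191532018712 cost 0.5548369672133047 tool 0.8015941521739659 0.6290669420586801 ztop rel 5.6252763117931295
mouth-plug tool x,y -0.5695096692949582 -41.59424845474881
foot arc top row crop pred 53.914786237319554 obs 57
```

View pics/c7c.png

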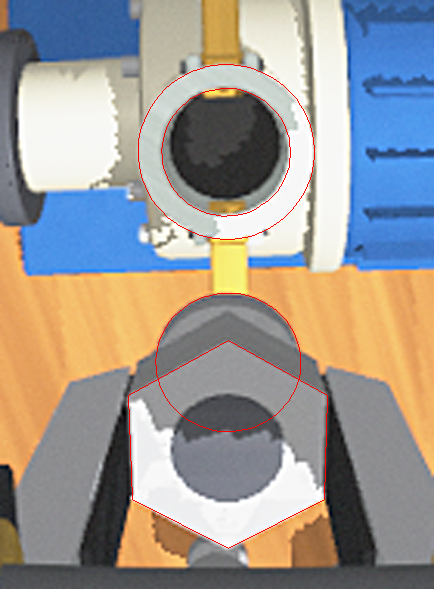

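Call:
servo_tool --series '[[[-0.06,-2.2,0],[0,0,0],0.2],[[-0.06,-4.16,0],[0,0,0],0.2],[[-0.06,-4.16,2],[0,0,0],0.2],[[-0.06,-4.16,4.2],[0,0,0],0.2],[[-0.06,-4.16,4.2],[0,0,0],0.2]]'

```text
clock: 9.05
ee_pos: [535.7, 106.0, 264.3]
eef_rot: [0.988, -0.156, -0.001, 0.001]
wrist_force: [-1.0, 0.0, -1.3]
opening: 33.9
```

Call:
servo_tool --series '[[[0,0,0],[0,0,0],0.2],[[0,0,0],[0,0,0],0.2],[[0,0,0],[0,0,0],0.2]]'

```text
clock: 9.43
ee_pos: [536.5, 105.3, 266.0]
eef_rot: [0.988, -0.156, 0.0, -0.0]
wrist_force: [-0.8, 0.4, -2.5]
opening: 33.4
```

```bash
python3 - <<'E'
from h import *
to([538,105,310],-18)
m=camera_model("wrist"); im=snapshot("wrist"); np.save("m8.npy",m,allow_pickle=True)
cv2.imwrite("pics/w8.png",im[:,:,::-1])
cv2.imwrite("pics/c8.png",cv2.resize(im[180:300,200:350,::-1],None,fx=5,fy=5,interpolation=cv2.INTER_CUBIC))
s=snapshot("side"); cv2.imwrite("pics/s8.png",cv2.resize(s[120:240,200:340,::-1],None,fx=5,fy=5,interpolation=cv2.INTER_CUBIC))
s=snapshot("top"); cv2.imwrite("pics/t8.png",cv2.resize(s[160:250,220:320,::-1],None,fx=6,fy=6,interpolation=cv2.INTER_CUBIC))
E
```

```text
t 9.425 pos [536.46 105.33 265.96] yaw -17.95 tilt [ 6.e-04  5.e-04 -1.e+00] F [-0.79  0.36 -2.49] op 33.4 q [-1.03  0.22  0.85  1.87 -0.18  1.13 -0.43]
shift cm [ 0.159 -0.019 -4.404] turn wz 0.05
```

View pics/c8.png

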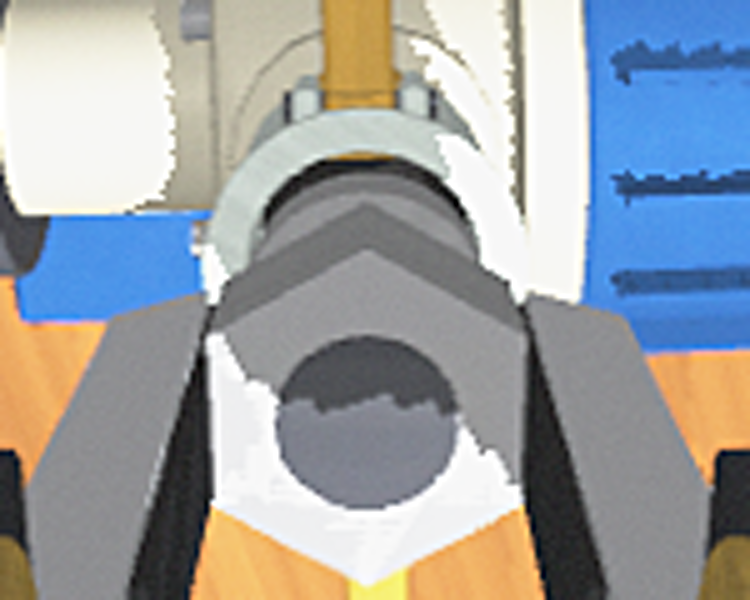

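View pics/s8.png

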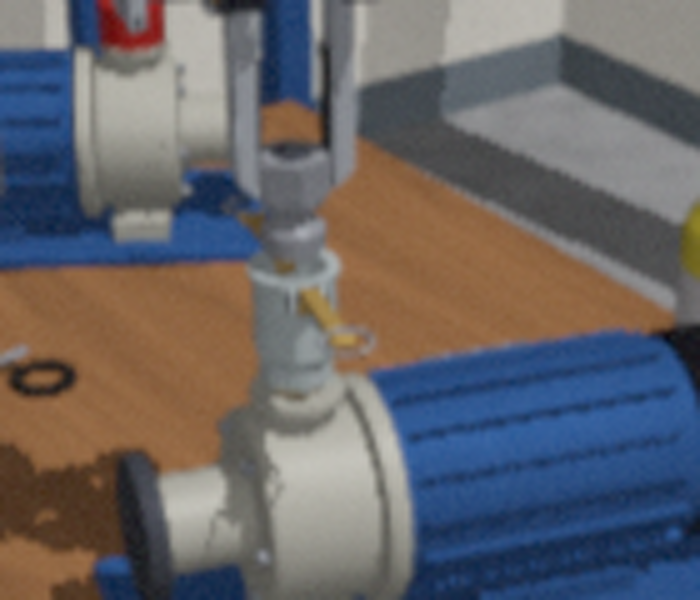

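```bash
python3 - <<'E'
from h import *
from scipy.optimize import least_squares
m=np.load("m8.npy",allow_pickle=True).item(); im=cv2.imread("pics/w8.png")
f=lambda pts,s,ox,oy: np.array(pts)/s-.5+[ox,oy]
th=np.linspace(0,2*np.pi,73)
pos=np.array([536.46,105.33,265.96]); y=np.radians(-17.95); xt=np.array([np.cos(y),np.sin(y)]); yt=np.array([xt[1],-xt[0]])
V=f([(366,248),(212,335),(214,505),(368,583),(522,505),(526,335)],5,200,180)
def res(p):
    H=np.array([proj("wrist",q,m) for q in hexpts(p[:2],p[2],p[3])])
    D=np.linalg.norm(H[:,None]-V[None],axis=2); j=D.argmin(1); return (H-V[j]).ravel()
r=least_squares(res,[536,105,np.radians(-18),271.5]); d=r.x[:2]-pos[:2]
print("plug",np.round(r.x,2),"cost",r.cost,"tool",d@xt,d@yt,"ztop rel",r.x[3]-pos[2])
v=cv2.resize(im[180:300,200:350],None,fx=5,fy=5,interpolation=cv2.INTER_CUBIC)
def dr(q,c=(0,0,255)): cv2.polylines(v,[np.round((q-[200,180]+.5)*5).astype(np.int32)],True,c,1)
ci=lambda C,R_,z:np.array([proj("wrist",[C[0]+R_*np.cos(t),C[1]+R_*np.sin(t),z],m) for t in th])
C=np.array([536.83,104.32])
dr(ci(C,16.8,213));dr(ci(C,23,213)); dr(ci(r.x[:2],16,r.x[3]-49.4),(0,255,0)); dr(ci(r.x[:2],15.4,r.x[3]-50),(0,255,0))
for k in (0,): dr(np.array([proj("wrist",q,m) for q in hexpts(r.x[:2],r.x[2],r.x[3]-20)]),(255,0,0))
cv2.imwrite("pics/c8b.png",v)
print("mouth-plug tool",(C-r.x[:2])@xt,(C-r.x[:2])@yt)
E
```

```text
plug [ 5.3700e+02  1.0429e+02 -3.1000e-01  2.7074e+02] cost 0.5770646245447907 tool 0.8375795411991939 0.8262324184923193 ztop rel 4.778937978737076
mouth-plug tool -0.17432019426821482 0.020577500384818655
```

View pics/c8b.png

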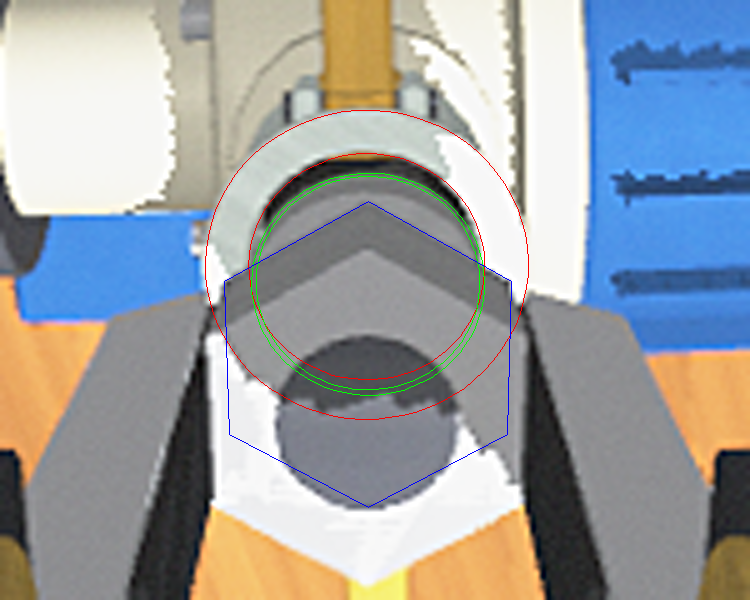

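```bash
python3 - <<'E'
from h import *
im=cv2.imread("pics/w8.png")
v=cv2.resize(im[198:243,235:310],None,fx=10.6,fy=10.6,interpolation=cv2.INTER_NEAREST)
v=np.clip(v.astype(float)*1.6,0,255).astype(np.uint8)
cv2.imwrite("pics/c8c.png",v)
E
```

```text
(no output)
```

View pics/c8c.png

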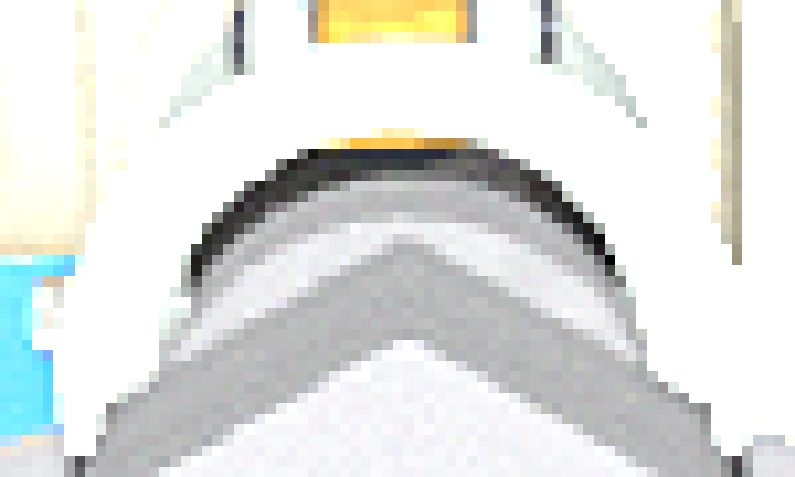

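View pics/t8.png

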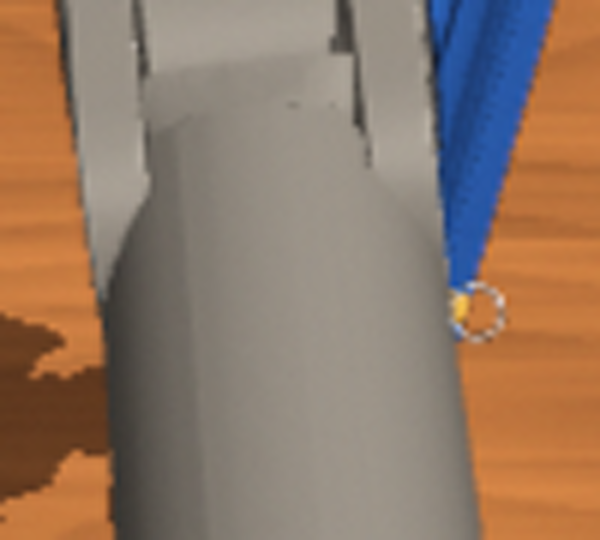

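Close up, the bore edge and plug foot are concentric to within about 0.3 mm in both axes, and the overlay matches. I'll descend slowly and watch the force.

Call:
servo_tool --series '[[[-0.02,0,0.35],[0,0,0],0.2],[[-0.02,0,0.7],[0,0,0],0.2],[[-0.02,0,0.7],[0,0,0],0.2],[[-0.02,0,0.8],[0,0,0],0.2],[[-0.02,0,0.8],[0,0,0],0.2]]'

```text
clock: 10.2
ee_pos: [536.1, 105.2, 257.4]
eef_rot: [0.988, -0.156, -0.0, 0.0]
wrist_force: [-0.0, 0.5, -2.1]
opening: 33.5
```

Call:
servo_tool --series '[[[0,0,0.1],[0,0,0],0.2],[[0,0,0.2],[0,0,0],0.2],[[0,0,0.2],[0,0,0],0.2]]'

```text
clock: 10.58
ee_pos: [536.0, 105.2, 255.4]
eef_rot: [0.988, -0.156, -0.0, 0.0]
wrist_force: [-0.3, 0.1, -2.3]
opening: 33.7
```

Call:
servo_tool --series '[[[0,0,0.1],[0,0,0],0.2],[[0,0,0.2],[0,0,0],0.2],[[0,0,0.3],[0,0,0],0.2],[[0,0,0.3],[0,0,0],0.2]]'

```text
clock: 11.08
ee_pos: [536.0, 105.3, 252.4]
eef_rot: [0.988, -0.156, -0.0, 0.0]
wrist_force: [0.1, 0.0, -2.4]
opening: 33.1
```

Call:
servo_tool --series '[[[0,0,0.1],[0,0,0],0.2],[[0,0,0.2],[0,0,0],0.2],[[0,0,0.3],[0,0,0],0.2],[[0,0,0.3],[0,0,0],0.2]]'

```text
clock: 11.58
ee_pos: [536.0, 105.2, 249.4]
eef_rot: [0.988, -0.156, -0.0, 0.0]
wrist_force: [-1.3, 0.3, -1.7]
opening: 33.4
```

Call:
servo_tool --series '[[[0,0,0.25],[0,0,0],0.2],[[0,0,0.5],[0,0,0],0.2],[[0,0,0.75],[0,0,0],0.2],[[0,0,1.0],[0,0,0],0.2],[[0,0,1.0],[0,0,0],0.2]]'

```text
clock: 12.2
ee_pos: [535.9, 105.2, 239.2]
eef_rot: [0.988, -0.156, -0.0, 0.0]
wrist_force: [-0.5, 0.2, -2.8]
opening: 33.6
```

```bash
python3 - <<'E'
from h import *
to([536,105,228],-18)
m=camera_model("wrist"); im=snapshot("wrist")
cv2.imwrite("pics/c9.png",cv2.resize(im[180:300,200:350,::-1],None,fx=5,fy=5,interpolation=cv2.INTER_CUBIC))
s=snapshot("side"); cv2.imwrite("pics/s9.png",cv2.resize(s[120:240,200:340,::-1],None,fx=5,fy=5,interpolation=cv2.INTER_CUBIC))
E
```

```text
t 12.2 pos [535.95 105.2  239.21] yaw -17.96 tilt [-3.e-04 -2.e-04 -1.e+00] F [-0.47  0.19 -2.79] op 33.6 q [-1.01  0.25  0.84  1.91 -0.21  1.08 -0.4 ]
shift cm [0.011 0.017 1.121] turn wz 0.04
```

View pics/s9.png

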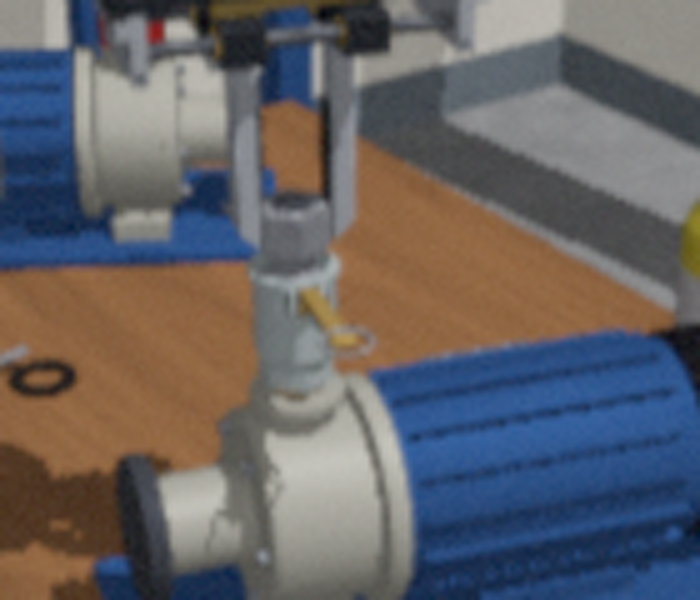

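View pics/c9.png

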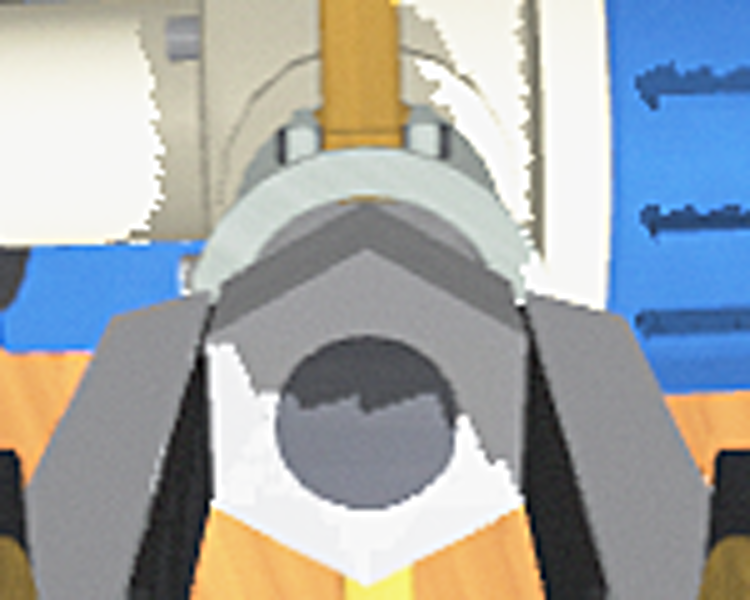

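The plug is in the bore and hasn't slipped. I'll go on to the seal in small steps.

Call:
servo_tool --series '[[[0,0,0.25],[0,0,0],0.2],[[0,0,0.5],[0,0,0],0.2],[[0,0,0.6],[0,0,0],0.2],[[0,0,0.6],[0,0,0],0.2]]' --squeeze 60

```text
clock: 12.8
ee_pos: [536.0, 105.2, 233.4]
eef_rot: [0.988, -0.156, -0.0, 0.0]
wrist_force: [0.3, -0.6, -2.3]
opening: 33.6
```

Call:
servo_tool --series '[[[0,0,0.05],[0,0,0],0.2],[[0,0,0.1],[0,0,0],0.2],[[0,0,0.1],[0,0,0],0.2]]'

```text
clock: 13.18
ee_pos: [536.0, 105.3, 232.4]
eef_rot: [0.988, -0.156, -0.0, 0.0]
wrist_force: [-0.1, -0.5, -2.1]
opening: 33.6
```

Call:
servo_tool --series '[[[0,0,0.05],[0,0,0],0.2],[[0,0,0.1],[0,0,0],0.2],[[0,0,0.1],[0,0,0],0.2]]'

```text
clock: 13.55
ee_pos: [536.2, 105.3, 231.7]
eef_rot: [0.988, -0.156, 0.0, -0.0]
wrist_force: [-2.5, 0.4, 5.3]
opening: 33.7
```

Call:
servo_tool --series '[[[0,0,0.05],[0,0,0],0.2],[[0,0,0.1],[0,0,0],0.2],[[0,0,0.1],[0,0,0],0.2]]'

```text
clock: 13.92
ee_pos: [536.2, 105.3, 230.7]
eef_rot: [0.988, -0.156, 0.0, -0.0]
wrist_force: [-1.8, 0.6, 6.1]
opening: 33.4
```

Call:
servo_tool --series '[[[0,0,0.05],[0,0,0],0.2],[[0,0,0.1],[0,0,0],0.2],[[0,0,0.1],[0,0,0],0.2]]'

```text
clock: 14.3
ee_pos: [536.2, 105.3, 229.8]
eef_rot: [0.988, -0.156, 0.0, -0.0]
wrist_force: [-2.1, -0.2, 7.9]
opening: 33.8
```

Call:
servo_tool --series '[[[0,0,0.05],[0,0,0],0.2],[[0,0,0.1],[0,0,0],0.2],[[0,0,0.1],[0,0,0],0.2]]'

```text
clock: 14.68
ee_pos: [536.3, 105.3, 229.0]
eef_rot: [0.988, -0.156, 0.0, -0.0]
wrist_force: [-2.5, -0.9, 9.3]
opening: 33.2
```

Call:
servo_tool --series '[[[0,0,0.05],[0,0,0],0.2],[[0,0,0.1],[0,0,0],0.2],[[0,0,0.1],[0,0,0],0.2]]'

```text
clock: 15.05
ee_pos: [536.4, 105.3, 228.1]
eef_rot: [0.988, -0.156, 0.0, -0.0]
wrist_force: [-3.4, 0.2, 12.3]
opening: 33.5
```

```bash
python3 - <<'E'
from h import *
to([536,105,228],-18)
im=snapshot("wrist"); np.save("m10.npy",camera_model("wrist"),allow_pickle=True)
cv2.imwrite("pics/w10.png",im[:,:,::-1])
cv2.imwrite("pics/c10.png",cv2.resize(im[180:300,200:350,::-1],None,fx=5,fy=5,interpolation=cv2.INTER_CUBIC))
E
```

```text
t 15.05 pos [536.38 105.33 228.07] yaw -17.95 tilt [ 6.e-04  6.e-04 -1.e+00] F [-3.43  0.19 12.33] op 33.5 q [-1.01  0.27  0.83  1.92 -0.23  1.05 -0.39]
shift cm [-0.025  0.043  0.007] turn wz 0.05
```

View pics/c10.png

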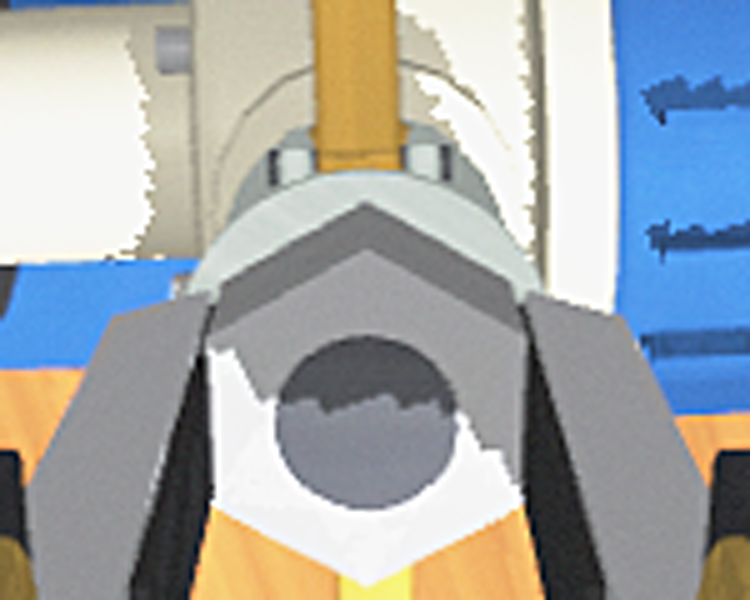

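The plug hasn't slipped: the hexagon is at the same pixels. The seal force is about 14.5 N, so about 1 mm remains.

Call:
servo_tool --series '[[[0,0,0.05],[0,0,0],0.2],[[0,0,0.05],[0,0,0],0.2]]'

```text
clock: 15.35
ee_pos: [536.4, 105.3, 227.7]
eef_rot: [0.988, -0.156, 0.0, -0.0]
wrist_force: [-4.1, 0.1, 13.4]
opening: 33.8
```

Call:
servo_tool --series '[[[0,0,0.05],[0,0,0],0.2],[[0,0,0.05],[0,0,0],0.2]]'

```text
clock: 15.6
ee_pos: [536.4, 105.3, 227.2]
eef_rot: [0.988, -0.156, 0.0, -0.0]
wrist_force: [-3.9, -0.6, 13.7]
opening: 33.6
```

Call:
servo_tool --series '[[[0,0,0.03],[0,0,0],0.2],[[0,0,0.03],[0,0,0],0.2]]'

```text
clock: 15.85
ee_pos: [536.5, 105.3, 227.0]
eef_rot: [0.988, -0.156, 0.0, -0.0]
wrist_force: [-4.8, -0.5, 16.5]
opening: 33.5
```

Call:
servo_tool --series '[[[0,0,0.03],[0,0,0],0.2],[[0,0,0.03],[0,0,0],0.2]]'

```text
clock: 16.1
ee_pos: [536.7, 105.3, 227.0]
eef_rot: [0.988, -0.156, 0.0, -0.001]
wrist_force: [-5.0, -0.1, 20.5]
opening: 33.2
```

Call:
servo_tool --series '[[[0,0,0.02],[0,0,0],0.2],[[0,0,0.02],[0,0,0],0.2]]'

```text
clock: 16.35
ee_pos: [536.7, 105.4, 227.0]
eef_rot: [0.988, -0.156, 0.0, -0.001]
wrist_force: [-6.6, 0.0, 24.1]
opening: 33.7
```

The depth has stopped at 227.0 while the force climbs from 20 to 24 N, so the plug is seated solid. I'll hold briefly, then release.

Call:
servo_tool --series '[[[0,0,0],[0,0,0],0.2],[[0,0,0],[0,0,0],0.2],[[0,0,-0.02],[0,0,0],0.2]]'

```text
clock: 16.73
ee_pos: [536.7, 105.4, 227.0]
eef_rot: [0.988, -0.156, 0.001, -0.001]
wrist_force: [-4.8, -0.4, 18.3]
opening: 33.2
```

```bash
python3 - <<'E'
from h import *
to([536,105,228],-18)
im=snapshot("wrist"); np.save("m11.npy",camera_model("wrist"),allow_pickle=True)
cv2.imwrite("pics/w11.png",im[:,:,::-1])
cv2.imwrite("pics/c11.png",cv2.resize(im[180:300,200:350,::-1],None,fx=5,fy=5,interpolation=cv2.INTER_CUBIC))
s=snapshot("side"); cv2.imwrite("pics/s11.png",cv2.resize(s[120:240,200:340,::-1],None,fx=5,fy=5,interpolation=cv2.INTER_CUBIC))
E
```

```text
t 16.725 pos [536.71 105.37 227.02] yaw -17.95 tilt [ 0.0013  0.0011 -1.    ] F [-4.81 -0.36 18.28] op 33.2 q [-1.    0.27  0.83  1.92 -0.23  1.05 -0.39]
shift cm [-0.056  0.057 -0.098] turn wz 0.05
```

View pics/c11.png

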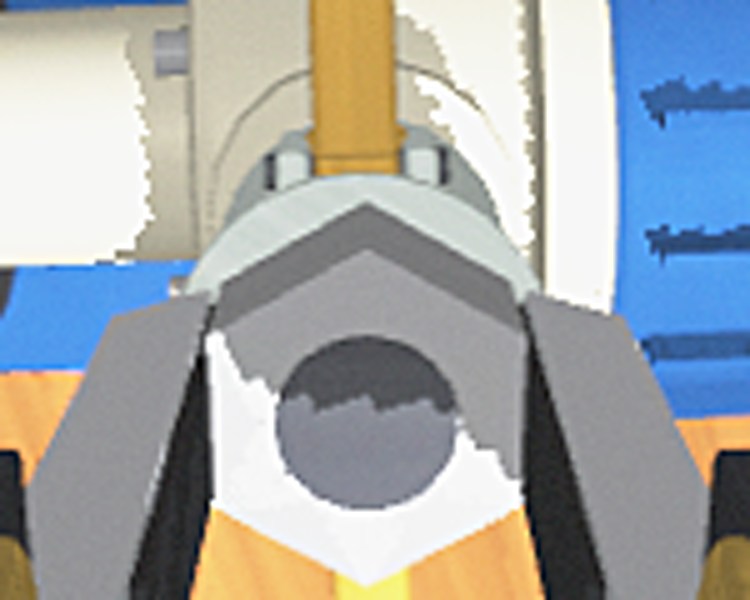

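View pics/s11.png

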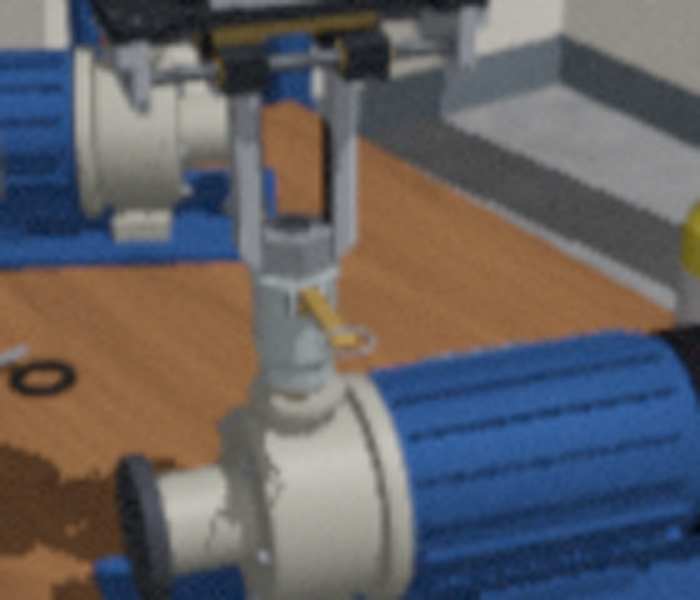

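Call:
servo_tool --series '[[[0,0,-0.1],[0,0,0],0.45],[[0,0,-0.1],[0,0,0],0.55],[[0,0,-0.1],[0,0,0],0.55],[[0,0,-2],[0,0,0],0.55],[[0,0,-5],[0,0,0],0.55]]'

```text
clock: 17.45
ee_pos: [535.5, 105.1, 275.7]
eef_rot: [0.988, -0.156, -0.001, 0.001]
wrist_force: [0.0, 0.1, 0.4]
opening: 51.6
```

Call:
servo_tool --series '[[[0,0,-3],[0,0,-10],0.75],[[0,0,-4],[0,0,-20],0.75],[[0,0,-4],[0,0,-30],0.75],[[0,0,-4],[0,0,-40],0.75],[[0,0,-4],[0,0,-50],0.75]]'

```text
clock: 18.08
ee_pos: [536.0, 105.2, 315.7]
eef_rot: [0.96, 0.279, -0.0, 0.0]
wrist_force: [0.7, -0.8, -0.1]
opening: 70.1
```

Call:
servo_tool --series '[[[0,0,0],[0,0,-10],0.75],[[0,0,0],[0,0,-20],0.75],[[0,0,0],[0,0,-30],0.75],[[0,0,0],[0,0,-40],0.75],[[0,0,0],[0,0,-40],0.75]]'

```text
clock: 18.7
ee_pos: [536.0, 105.1, 315.7]
eef_rot: [0.809, 0.588, -0.0, -0.0]
wrist_force: [-0.1, 0.1, -0.7]
opening: 70.4
```

```bash
python3 - <<'E'
from h import *
snapshot("side");to([536.7,105.4,228],72)
m=camera_model("wrist"); im=snapshot("wrist"); np.save("m12.npy",m,allow_pickle=True)
to([536.7,105.4,228],72)
cv2.imwrite("pics/w12.png",im[:,:,::-1])
for n,z in (("plug_center",209),("cam_left_tip",212),("cam_right_tip",212)):
    for r in place_of("wrist",n)[:3]: print(n,r["p"],np.round(r["location"],1),np.round(atz("wrist",r["location"],z,m),1))
E
```

```text
t 18.75 pos [535.99 105.14 315.7 ] yaw 71.81 tilt [-2.e-04 -1.e-04 -1.e+00] F [-0.13 -0.61 -0.41] op 70.8 q [-0.89  0.15  0.66  1.8  -0.09  1.23  1.05]
shift cm [0.048 0.061 8.77 ] turn wz -0.19
t 18.8 pos [536.   105.12 315.73] yaw 71.78 tilt [-2.e-04 -1.e-04 -1.e+00] F [-0.16  0.65  0.01] op 70.6 q [-0.89  0.15  0.66  1.8  -0.09  1.23  1.05]
shift cm [0.05  0.059 8.773] turn wz -0.22
plug_center 0.86 [273.5 212.4] [534.5 105.4 209. ]
plug_center 0.82 [117.9 232.5] [506.8 -42.2 209. ]
plug_center 0.82 [108.9 123.6] [408.6 -11.2 209. ]
cam_left_tip 0.94 [358.1 211.6] [556.4 176.5 212. ]
cam_right_tip 0.56 [190.2 219.8] [517.3  33.7 212. ]
```

View pics/w12.png

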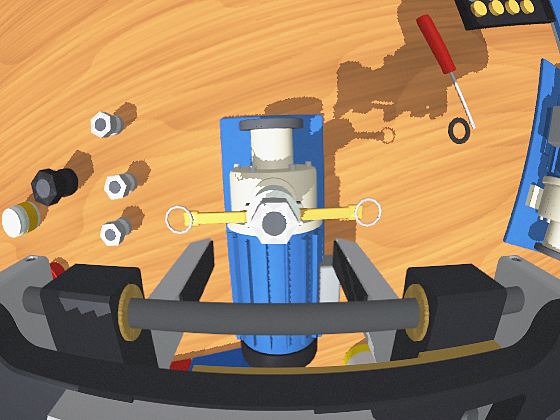

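The wrist view shows the plug seated at (274,221), the left arm tip at (358,212) and the right arm tip at (190,220). Both arms are near level, and their line gives a pump yaw of about -15.3°. I'll align the jaws with the arms, open to about 86 mm and lower to just above them.

Call:
servo_tool --series '[[[0,0,3],[0,0,-2.8],0.91],[[0,0,6],[0,0,-2.8],0.91],[[0,0,7],[0,0,-2.8],0.91],[[0,0,7],[0,0,-2.8],0.91],[[0,0,7],[0,0,-2.8],0.91]]'

```text
clock: 19.58
ee_pos: [536.6, 105.4, 246.9]
eef_rot: [0.794, 0.608, 0.001, 0.0]
wrist_force: [0.1, -0.6, 0.1]
opening: 85.6
```

```bash
python3 - <<'E'
from h import *
to([536.2,105.2,228],74.6)
m=camera_model("wrist"); im=snapshot("wrist"); np.save("m13.npy",m,allow_pickle=True)
cv2.imwrite("pics/w13.png",im[:,:,::-1])
cv2.imwrite("pics/c13.png",cv2.resize(im[170:310,160:390,::-1],None,fx=3.4,fy=3.4,interpolation=cv2.INTER_CUBIC))
s=snapshot("side"); cv2.imwrite("pics/s13.png",cv2.resize(s[120:240,200:340,::-1],None,fx=5,fy=5,interpolation=cv2.INTER_CUBIC))
E
```

```text
t 19.575 pos [536.58 105.37 246.86] yaw 74.83 tilt [ 1.1e-03  4.0e-04 -1.0e+00] F [ 0.05 -0.6   0.1 ] op 85.6 q [-0.86  0.21  0.64  1.89 -0.14  1.09  1.14]
shift cm [-0.028 -0.034  1.886] turn wz 0.23
```

View pics/c13.png

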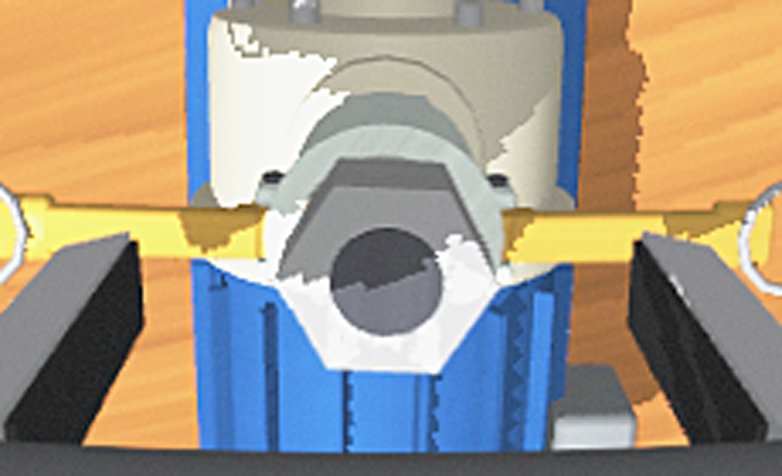

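View pics/s13.png

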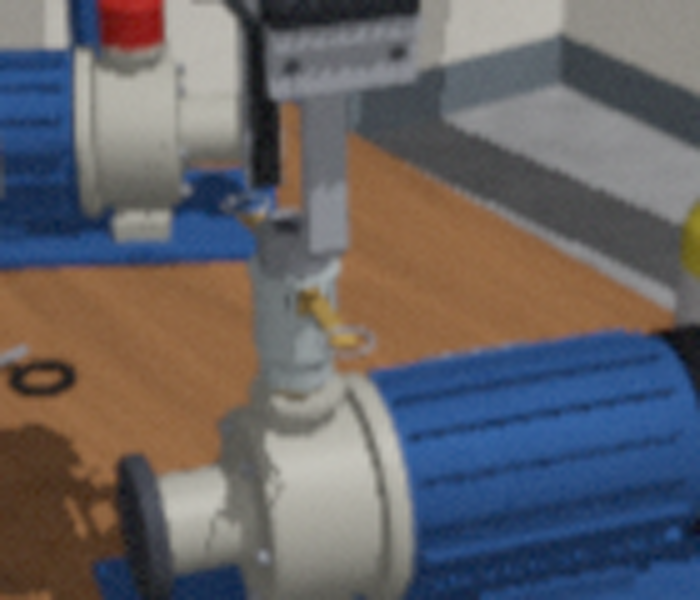

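Call:
servo_tool --series '[[[0,0,0.8],[0,0,0],0.91],[[0,0,1.5],[0,0,0],0.91],[[0,0,2.1],[0,0,0],0.91],[[0,0,2.6],[0,0,0],0.91],[[0,0,3.0],[0,0,0],0.91]]' --squeeze 20

```text
clock: 20.3
ee_pos: [536.2, 105.3, 215.8]
eef_rot: [0.794, 0.608, 0.0, -0.0]
wrist_force: [-1.9, 0.3, 7.8]
opening: 85.8
```

Call:
servo_tool --series '[[[0,0,0.3],[0,0,0],0.91],[[0,0,0.6],[0,0,0],0.91],[[0,0,0.6],[0,0,0],0.91]]'

```text
clock: 20.68
ee_pos: [536.2, 105.3, 209.8]
eef_rot: [0.794, 0.608, 0.0, 0.0]
wrist_force: [0.5, 1.0, 2.3]
opening: 85.5
```

```bash
python3 - <<'E'
from h import *
to([536.2,105.2,183],74.6)
im=snapshot("wrist")
cv2.imwrite("pics/c14.png",cv2.resize(im[170:310,160:390,::-1],None,fx=3.4,fy=3.4,interpolation=cv2.INTER_CUBIC))
s=snapshot("side"); cv2.imwrite("pics/s14.png",cv2.resize(s[120:240,200:340,::-1],None,fx=5,fy=5,interpolation=cv2.INTER_CUBIC))
E
```

```text
t 20.675 pos [536.24 105.35 209.75] yaw 74.85 tilt [ 3.e-04  1.e-04 -1.e+00] F [0.45 0.98 2.27] op 85.5 q [-0.84  0.25  0.63  1.93 -0.18  1.01  1.17]
shift cm [-1.600e-02 -1.000e-03  2.675e+00] turn wz 0.25
```

View pics/c14.png

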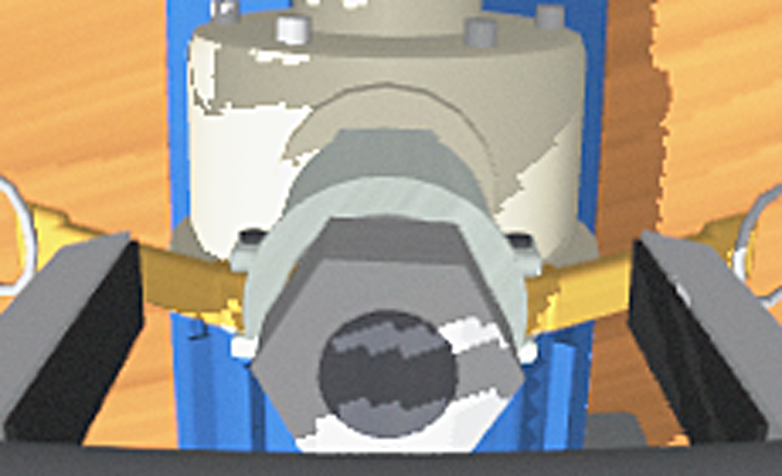

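View pics/s14.png

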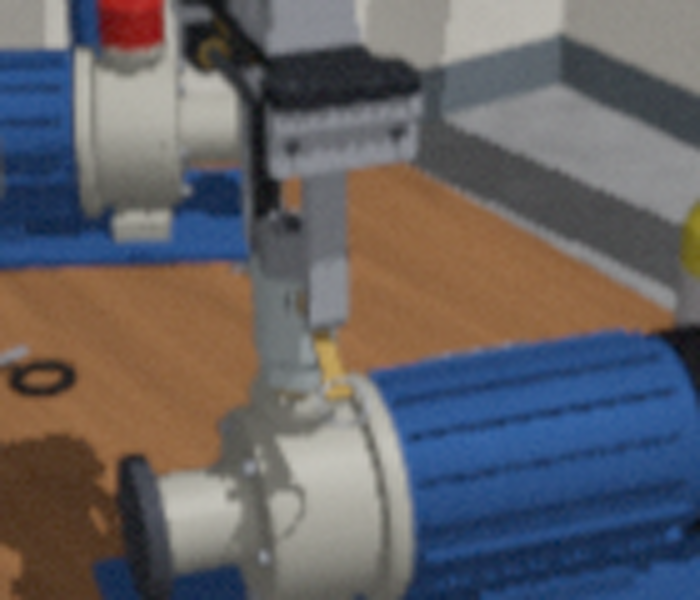

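Both arms are swinging down evenly with little force. I'll continue.

Call:
servo_tool --series '[[[0,0,0.25],[0,0,0],0.91],[[0,0,0.5],[0,0,0],0.91],[[0,0,0.7],[0,0,0],0.91]]'

```text
clock: 21.15
ee_pos: [536.4, 105.3, 203.1]
eef_rot: [0.794, 0.608, 0.0, 0.0]
wrist_force: [0.4, 0.5, 6.9]
opening: 85.6
```

Call:
servo_tool --series '[[[0,0,0.25],[0,0,0],0.91],[[0,0,0.5],[0,0,0],0.91],[[0,0,0.7],[0,0,0],0.91]]'

```text
clock: 21.52
ee_pos: [536.4, 105.3, 196.0]
eef_rot: [0.794, 0.608, 0.0, 0.0]
wrist_force: [0.1, 0.2, 6.5]
opening: 85.6
```

Call:
servo_tool --series '[[[0,0,0.25],[0,0,0],0.91],[[0,0,0.5],[0,0,0],0.91],[[0,0,0.6],[0,0,0],0.91]]'

```text
clock: 21.9
ee_pos: [536.3, 105.2, 189.9]
eef_rot: [0.794, 0.608, 0.0, 0.0]
wrist_force: [0.3, 0.2, 5.5]
opening: 85.5
```

```bash
python3 - <<'E'
from h import *
to([536.2,105.2,183],74.6)
im=snapshot("wrist")
cv2.imwrite("pics/c15.png",cv2.resize(im[170:310,160:390,::-1],None,fx=3.4,fy=3.4,interpolation=cv2.INTER_CUBIC))
s=snapshot("side"); cv2.imwrite("pics/s15.png",cv2.resize(s[120:240,200:340,::-1],None,fx=5,fy=5,interpolation=cv2.INTER_CUBIC))
E
```

```text
t 21.9 pos [536.28 105.23 189.92] yaw 74.85 tilt [ 4.e-04  1.e-04 -1.e+00] F [0.27 0.23 5.52] op 85.5 q [-0.83  0.28  0.62  1.95 -0.2   0.97  1.19]
shift cm [-0.005 -0.008  0.692] turn wz 0.25
```

View pics/c15.png

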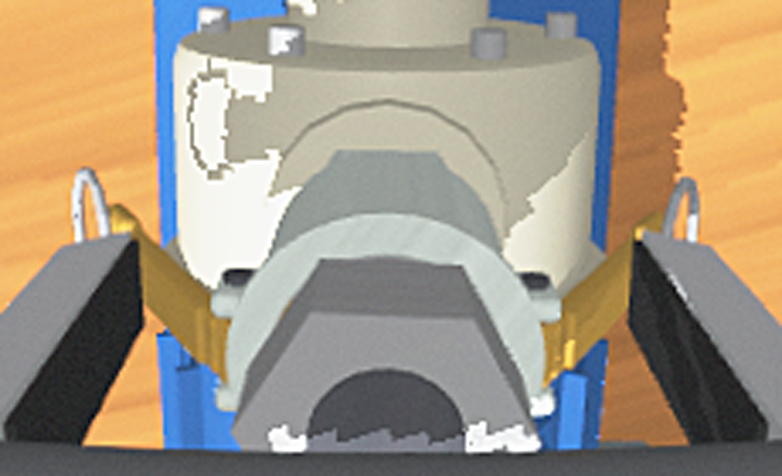

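View pics/s15.png

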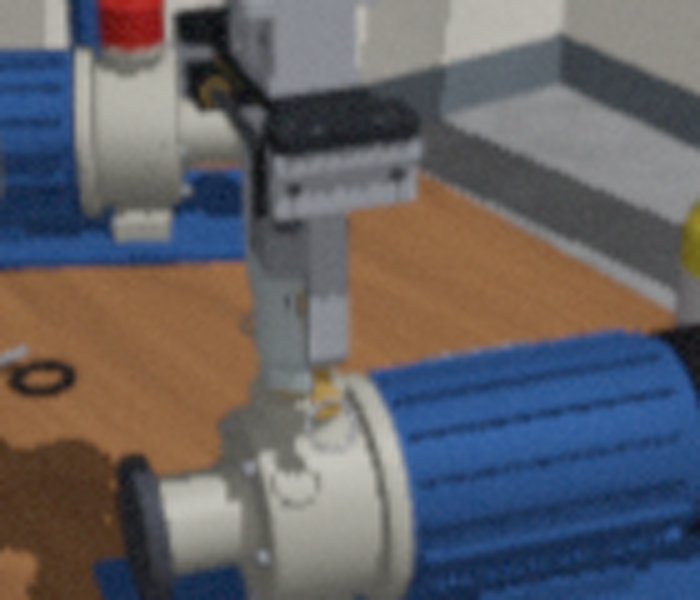

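Call:
servo_tool --series '[[[0,0,0.25],[0,0,0],0.91],[[0,0,0.5],[0,0,0],0.91],[[0,0,0.75],[0,0,0],0.91],[[0,0,1.0],[0,0,0],0.91],[[0,0,1.0],[0,0,0],0.91]]'

```text
clock: 22.62
ee_pos: [536.1, 105.2, 179.8]
eef_rot: [0.794, 0.608, 0.0, 0.0]
wrist_force: [0.9, 0.7, 0.5]
opening: 85.5
```

Call:
servo_tool --series '[[[0,0,0],[0,0,0],0.82],[[0,0,0],[0,0,0],0.75],[[0,0,0],[0,0,0],0.7],[[0,0,0],[0,0,0],0.65]]'

```text
clock: 23.12
ee_pos: [535.8, 105.2, 179.7]
eef_rot: [0.794, 0.608, -0.0, -0.0]
wrist_force: [-1.1, -0.0, -3.4]
opening: 61.9
```

Call:
servo_tool --series '[[[0,0,0],[0,0,0],0.6],[[0,0,0],[0,0,0],0.55],[[0,0,0],[0,0,0],0.55]]'

```text
clock: 23.5
ee_pos: [535.9, 105.3, 179.6]
eef_rot: [0.794, 0.608, -0.0, -0.0]
wrist_force: [1.6, 1.8, -12.1]
opening: 53.6
```

```bash
python3 - <<'E'
from h import *
to([536.2,105.2,183],74.6)
im=snapshot("wrist")
cv2.imwrite("pics/c16.png",cv2.resize(im[170:310,160:390,::-1],None,fx=3.4,fy=3.4,interpolation=cv2.INTER_CUBIC))
E
```

```text
t 23.5 pos [535.89 105.31 179.56] yaw 74.86 tilt [-3.e-04 -2.e-04 -1.e+00] F [  1.61   1.81 -12.1 ] op 53.6 q [-0.82  0.29  0.62  1.96 -0.21  0.95  1.2 ]
shift cm [-0.003  0.033 -0.344] turn wz 0.26
```

View pics/c16.png

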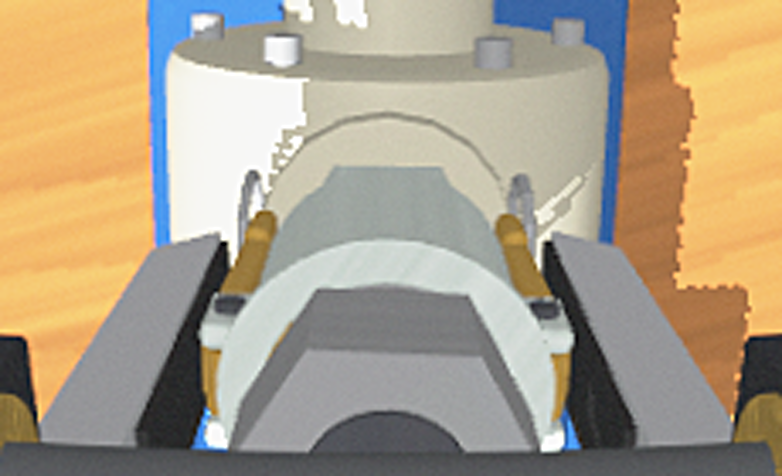

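Call:
servo_tool --series '[[[0,0,0],[0,0,0],0.5],[[0,0,0],[0,0,0],0.5],[[0,0,0],[0,0,0],0.5]]' --squeeze 40

```text
clock: 23.92
ee_pos: [535.9, 105.3, 179.6]
eef_rot: [0.794, 0.608, -0.0, -0.0]
wrist_force: [4.4, 3.0, -20.0]
opening: 53.4
```

Call:
servo_tool --series '[[[0,0,0],[0,0,0],0.6],[[0,0,0],[0,0,0],0.75],[[0,0,0],[0,0,0],0.9],[[0,0,0],[0,0,0],0.9]]'

```text
clock: 24.42
ee_pos: [536.2, 105.2, 180.1]
eef_rot: [0.794, 0.608, 0.0, 0.0]
wrist_force: [0.8, -0.3, -0.3]
opening: 82.4
```

Call:
servo_tool --series '[[[0,0,-2],[0,0,0],0.9],[[0,0,-6],[0,0,0],0.9],[[0,0,-11],[0,0,0],0.9],[[0,0,-14],[0,0,0],0.9],[[0,0,-14],[0,0,0],0.9]]'

```text
clock: 25.05
ee_pos: [537.0, 105.4, 322.0]
eef_rot: [0.794, 0.608, 0.002, 0.0]
wrist_force: [-0.1, 0.9, -0.8]
opening: 84.7
```

```bash
python3 - <<'E'
from h import *
to([536.2,105.2,315],74.6)
m=camera_model("wrist");im=snapshot("wrist"); cv2.imwrite("pics/w17.png",im[:,:,::-1]); np.save("m17.npy",m,allow_pickle=True)
cv2.imwrite("pics/c17.png",cv2.resize(im[150:280,190:360,::-1],None,fx=4.6,fy=4.6,interpolation=cv2.INTER_CUBIC))
s=snapshot("side"); cv2.imwrite("pics/s17.png",cv2.resize(s[140:240,210:330,::-1],None,fx=6,fy=6,interpolation=cv2.INTER_CUBIC))
E
```

```text
t 25.05 pos [536.99 105.41 321.99] yaw 74.85 tilt [ 0.0032  0.0019 -1.    ] F [-0.14  0.94 -0.76] op 84.7 q [-0.89  0.14  0.66  1.79 -0.09  1.24  1.1 ]
shift cm [-0.043 -0.073  0.699] turn wz 0.25
```

View pics/c17.png

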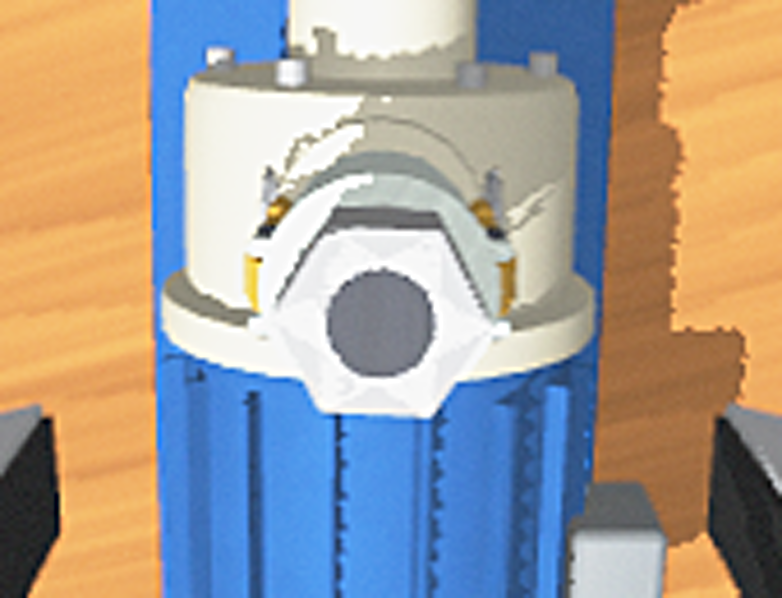

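View pics/s17.png

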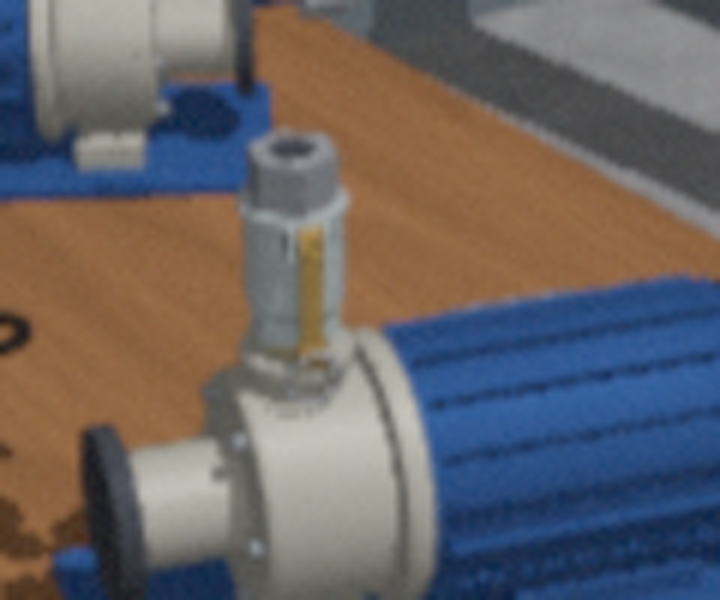

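The wrist view shows both arms hanging symmetrically beside the coupler at (245-260,280) and (507,280) in the crop. The side view shows the right arm flat along the coupler and the plug upright. I'll settle and hand in.

Call:
servo_tool --series '[[[0,0,0],[0,0,0],0.9],[[0,0,0],[0,0,0],0.9],[[0,0,0],[0,0,0],0.9],[[0,0,0],[0,0,0],0.9]]'

```text
clock: 25.65
ee_pos: [536.0, 105.2, 319.7]
eef_rot: [0.794, 0.608, -0.0, 0.0]
wrist_force: [0.4, 0.4, -0.9]
opening: 84.8
```

```bash
python3 - <<'E'
from h import *
t=snapshot("top"); cv2.imwrite("pics/t18.png",t[:,:,::-1])
im=snapshot("wrist"); m=camera_model("wrist"); print(np.round(fithex(im,m,(537,105),np.radians(-18),234,"pics/h18.png"),2))
to([536.2,105.2,315],74.6); print(job_done())
E
```

```text
[ 5.3747e+02  1.0413e+02 -1.7280e+01  4.6000e-01]
t 25.75 pos [536.03 105.24 319.74] yaw 74.85 tilt [-2.e-04 -2.e-04 -1.e+00] F [-0.12  0.46  0.54] op 84.6 q [-0.89  0.14  0.66  1.79 -0.09  1.24  1.1 ]
shift cm [0.001 0.018 0.474] turn wz 0.25
the job is handed in; nothing more can be done
None
```

View pics/t18.png

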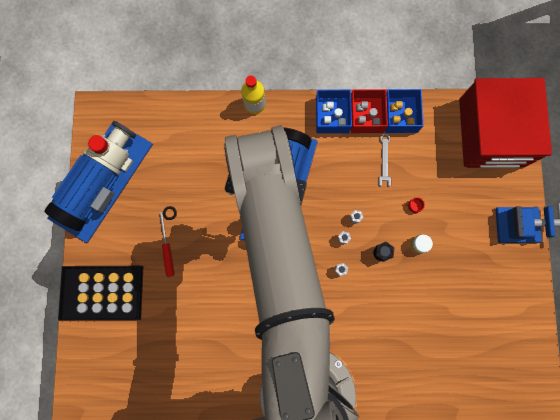

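I fitted the farthest steel plug (621 mm from the base) into the coupler, pressed it home, and swung both cam arms down together to their stops. I then let go and handed the job in at about 26 s; no verdict was reported.

- **Plug:** it went into the bore without touching the rim hard. On the seal the depth stopped while the wrist force climbed to 24 N, so the seal took about 26 N, under the 50 N limit. I took that stop as proof it was home; I did not measure the final height directly.
- **Cam arms:** pushed down by both fingertips with at most about 8 N in the readings taken after each step, then squeezed in at 20 N and finally 40 N. The fingers closed to 53.5 mm over both arms, which by my geometry puts them at about 1.59 rad.
- **Last checks:** before hand-in, the wrist view showed both arms hanging evenly and the side view showed the plug upright. The gripper was clear with almost no force on the wrist. In the top view the other bench items look unmoved.
- **Disagreements:** the final hexagon fit matched poorly (0.46, against 0.97 earlier), so I did not rely on it. The fixed cameras put the mouth about 4 mm off the wrist camera's position. I used the wrist camera, and the fit bore it out.

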